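Sort the solder pumps by plunger

ROBOT

A 7-joint arm with a two-finger parallel gripper is mounted at the origin on the work surface. World frame = base frame: x ahead of the robot, y to its left, z up, the work surface at z = 0. Lengths are in mm, angles in rad, forces in N, time in s.
With the tool pointing down it reaches from about 350 to 900 mm from the base axis. Payload 19.9 kg.
Tool frame: the origin (TCP) lies midway between the tips of the shut fingers; the grasp point (between the pads) lies 19 mm behind it (arm.grasp_offset is the z of the grasp point in the tool frame, in mm); z points along the fingers, y is the line along which they close (so a half turn about z gives the same grasp; the last joint's range is limited). The gripper opens to 94 mm and grips with 3 to 60 N. Pads are 16 mm wide; open, the fingers measure 119 mm over their backs; the gripper's body (75 mm by 177 mm) begins 78 mm behind the grasp point.
Start: joints at [-1.333, 0.417, -0.01, 1.614, 0.005, 1.111, -0.053], TCP at [172.592, 600.675, 205.425] pointing down, gripper open.
Joint ranges: [-2.81, 2.81], [-0.39, 2.02], [-1.27, 1.25], [0.06, 2.57], [-1.19, 4.33], [0.19, 2], [-2.82, 2.82]. Speed limits (rad/s): [1.89, 1.89, 2.39, 2.39, 3.01, 3.01, 3.01].

INTERFACE

Orientations are given as a rotation vector (axis times angle).
In Python, from station import arm gives the robot as it stands.
- The arm moves only by the tool move_arm, never from a script. Its argument "plan" is a list of rows, each a list of 3 entries, a list of its own where there are three numbers: the opening in per cent of the stroke, from 0 (shut) to 100 (fully open), then the shift along the tool's x, y, z in m, then the turn about the tool's z in rad. A call has 1 to 20 rows; each row is the pose to reach, as a shift and turn from the pose commanded when the call began, along the tool's axes at that moment; what a row does not reach only later rows make up. A row lasts 1/10 s, in which the tool goes at most 50 mm and 8.59 degrees, less where a joint would pass 70% of its speed; a pose out of reach is approached as far as the arm can. A call with a gripper value outside its range is refused whole. The fingers move at their own pace and stop on an object; "force" is the grip in N (left out, the last holds). Time passes only in rows, so rows that repeat a pose let the fingers close. It gives the time, the measured TCP pose, the force, the opening and the grip force at its end, in the units of the state.
- arm.state(): the state, without advancing time (a new reading comes with each control period).
- arm.grab_frame(name): name is "side" or "top" or "wrist"; returns a dict with "frame" (420x560x3 uint8, red, green, blue), "intrinsics" (3x3 intrinsics, pixels), "rvec" (rotation vector, rad) and "tvec" (3), from world to camera coordinates, as OpenCV has them; the wrist camera has in their place "tool_from_camera" (4x4, takes a point from camera to tool coordinates, whose origin is the TCP and whose axes are the flange's). Camera axes: x right, y down, z forward; pixel columns grow to the right and rows downward; lengths in mm; the calibration is good to about 2 mm. A picture is of the moment at which its call begins: read the wrist's pose just before it. There is no depth.
- arm.hand_in(): hands the job in; it is judged then, once.
The state is a dict: "time_s": time; "joint_positions": joint angles; "joint_velocities": joint speeds; "effort": joint torques, N m; "ee_pos": TCP position; "ee_rot": TCP orientation; "ft_force": force on the tool from outside, world axes, zero at the start; "wrist_torque": the same for the moment, N m; "opening": finger opening in mm; "grasp_force": force on a finger pad.
Only numpy, scipy, OpenCV 4.12 (cv2) and the standard library are available. Lean on these libraries where they do the work, as an engineer would, in place of code of your own. Each camera call takes 0.05 s, during which the arm holds its last target. There are 200 camera calls.

TASK

Clear the three solder pumps out of the sloping stand and sort them by plunger: those with the plunger pushed in go into the plain tray, those with it pulled out into the tray with the upright back plate. Lay each pump down gently, flat on the tray's floor and not on another pump, without working any plunger, and leave the other things on the bench where they are.

Things in the scene. Friction and masses are not known exactly. Their poses are not given: they have to be found in the camera images.
- pump1: solder pump, in any one of the three places of the stand: aluminium barrel 24 mm thick, 100 mm long, black nozzle 22 mm long at one end, plunger at the other. About 0.10 to 0.18 kg. Origin: middle of the barrel, on its axis; own +x along the axis to the plunger (in the stand: upward, away from the robot), +z square to the slope, up. Barrel x = -50..50, nozzle tip x = -72.
- pump2: same pump, in another place. Plunger: rod 8 mm thick, white knob 20 mm across, 12 mm thick. Pushed in: the knob ends 62 to 68 mm from the origin along own +x. Pulled out: it ends at 96 to 102 mm, bare rod from x = 50 to the knob. Which it is, is not measured: see or feel it. Friction holds it: about 8 N along the axis moves it; a sideways pinch of 20 N does not.
- pump3: same pump, in the remaining place. The three pumps are alike but for how far the plunger is out; some are pushed in, some pulled out, in any order of places. A round trigger button (11 mm across, 5 mm proud) stands on the barrel at own x = 24 mm, +z side. (In the rules, plunger_c0 is the middle of the knob.)
- stand: fixed pump stand, base plate 170 x 220 x 8 mm. Origin on the table under the middle pump's barrel middle; +x away from the robot, z up. Three places 72 mm apart along y, each holding a pump in the x-z plane, its axis rising 35 degrees towards stand +x, barrel middle at stand x = 0, z = 85 mm. Plunger ends overhang free. Pumps lie loose and lift out square to the slope.
- stand_fork (a point): top of the middle place's upper fork, on the pump's axis. Each place has two open U forks, at pump x = -38 and +38 mm: 8 mm thick along the axis, 36 mm wide, prongs 1 mm higher than the axis; and a foot plate under the nozzle. Between the forks (grip here, at pump x = 0) the barrel is free but for a rail 20 mm wide, its top 26 mm below the axis.
- light_bar (a point): middle of the underside of the light bar above the barrels: 30 mm deep, 346 mm long along stand y, underside 342 mm above the table, at stand x = 5..35 mm, posts at y = +-158 mm. It bars a gripper coming straight down on a barrel: come from the robot's side with the tool square to the slope (35 degrees from vertical, fingertips forward).
- plain_tray: the plain tray: fixed open aluminium tray, 210 (x) by 200 mm (y) outside, walls 4 mm thick, 18 mm high, floor 4 mm thick; origin under its centre, on the table. Left or right of the robot. All four walls are low. For pumps with the plunger pushed in.
- backed_tray: the tray with a back plate: fixed open aluminium tray, 210 (x) by 200 mm (y) outside, walls 4 mm thick, 18 mm high, floor 4 mm thick; origin under its centre, on the table. Left or right of the robot. Its +x end wall, away from the robot, is a plate 70 mm high. For pumps with the plunger pulled out.
- solder_spool: bystander, loose: reel of solder, 56 mm across, 40 mm tall, standing; leave it alone.
- screwdriver: bystander, loose: screwdriver, 170 mm, lying; leave it alone.
- flux_bottle: bystander, loose: amber bottle, 44 mm across, 100 mm tall; leave it alone.
- multimeter: bystander, loose: black hand-held meter lying flat, 150 x 75 x 40 mm; leave it alone.
- brush: bystander, loose: brush, 160 mm, lying; leave it alone.

How it is judged (in metres and radians):
At the end, for the whole second after the job is handed in: Each pump at rest in its tray (pushed in: plain; pulled out: backed), plunger within 10 mm of its starting end, barrel middle within 60 mm (x) and 90 mm (y) of the tray centre and 10 to 24 mm above the table, axis level within 0.15 rad (((x of pump1_plunger_c0 in the frame of pump1 below 0.066 m and x of pump1 in the frame of plain_tray between -0.06 and 0.06 m and y of pump1 in the frame of plain_tray between -0.09 and 0.09 m and z of pump1 in the frame of plain_tray between 0.01 and 0.024 m and angle between pump1's own x axis and vertical between 1.42 and 1.72 rad) or (x of pump1_plunger_c0 in the frame of pump1 above 0.086 m and x of pump1 in the frame of backed_tray between -0.06 and 0.06 m and y of pump1 in the frame of backed_tray between -0.09 and 0.09 m and z of pump1 in the frame of backed_tray between 0.01 and 0.024 m and angle between pump1's own x axis and vertical between 1.42 and 1.72 rad)) and linear speed of each of pump1, pump2, pump3 below 0.03 m/s and ((x of pump2_plunger_c0 in the frame of pump2 below 0.066 m and x of pump2 in the frame of plain_tray between -0.06 and 0.06 m and y of pump2 in the frame of plain_tray between -0.09 and 0.09 m and z of pump2 in the frame of plain_tray between 0.01 and 0.024 m and angle between pump2's own x axis and vertical between 1.42 and 1.72 rad) or (x of pump2_plunger_c0 in the frame of pump2 above 0.086 m and x of pump2 in the frame of backed_tray between -0.06 and 0.06 m and y of pump2 in the frame of backed_tray between -0.09 and 0.09 m and z of pump2 in the frame of backed_tray between 0.01 and 0.024 m and angle between pump2's own x axis and vertical between 1.42 and 1.72 rad)) and ((x of pump3_plunger_c0 in the frame of pump3 below 0.066 m and x of pump3 in the frame of plain_tray between -0.06 and 0.06 m and y of pump3 in the frame of plain_tray between -0.09 and 0.09 m and z of pump3 in the frame of plain_tray between 0.01 and 0.024 m and angle between pump3's own x axis and vertical between 1.42 and 1.72 rad) or (x of pump3_plunger_c0 in the frame of pump3 above 0.086 m and x of pump3 in the frame of backed_tray between -0.06 and 0.06 m and y of pump3 in the frame of backed_tray between -0.09 and 0.09 m and z of pump3 in the frame of backed_tray between 0.01 and 0.024 m and angle between pump3's own x axis and vertical between 1.42 and 1.72 rad))); the robot touches nothing.
It fails at once if a pump's plunger is worked (leaves its end of the 40 mm travel by more than 10 mm) (x of pump1_plunger_c0 in the frame of pump1 between 0.066 and 0.086 m or x of pump2_plunger_c0 in the frame of pump2 between 0.066 and 0.086 m or x of pump3_plunger_c0 in the frame of pump3 between 0.066 and 0.086 m).
It fails at once if a pump is dropped or thrown (faster than 0.7 m/s out of the fingers) ((linear speed of pump1 above 0.7 m/s and contact force between the fingers and pump1 below 0.1 N) or (linear speed of pump2 above 0.7 m/s and contact force between the fingers and pump2 below 0.1 N) or (linear speed of pump3 above 0.7 m/s and contact force between the fingers and pump3 below 0.1 N)).
It fails at once if a bystander is moved by more than 30 mm (distance of any of solder_spool, screwdriver, flux_bottle, multimeter, brush from where it was at the start of the episode above 0.03 m).
It also fails if it takes over 72 s, if anything falls off the work surface, if the arm or the gripper's body presses on something with over 40 N, if the wrist force passes 120 N, or if a joint passes its speed limit or range.

## Working session

There is one attempt and no reset: what is moved stays moved. The work goes in short steps, Python scripts to look and compute and a tool call to move; the robot and the scene stay as the last step left them, time stands still between calls to the robot, and variables do not carry over. Pictures are saved under pics/ and viewed, at most 10 in all, crops included, and the job is handed in when it is done.

Besides the shell and the picture viewer there is one more tool, called after ">>>" in YAML: its name, and indented under it one key for each argument. move_arm: Moves the arm, as the interface text tells. Its arguments: {"type":"object","properties":{"plan":{"type":"array"},"force":{"type":"number"}},"required":["plan"]}

```bash
mkdir -p pics; ls; python3 - <<'E'
from station import arm
import cv2,numpy as np
s=arm.state();print({k:np.round(v,3) for k,v in s.items()});print(arm.grasp_offset)
for n in("side","top"):
    d=arm.grab_frame(n);cv2.imwrite(f"pics/{n}0.png",d["frame"][:,:,::-1]);np.savez(n+"0.npz",**d)
    R=cv2.Rodrigues(np.array(d["rvec"],float))[0];print(n,-R.T@np.ravel(d["tvec"]),R.round(2).tolist(),d["intrinsics"])
E
```

```text
pics
{'time_s': np.float64(0.0), 'joint_positions': array([-1.332,  0.418, -0.01 ,  1.614,  0.005,  1.111, -0.053]), 'joint_velocities': array([-0.002,  0.002, -0.   ,  0.001,  0.001, -0.001,  0.   ]), 'effort': array([-0.0000e+00, -8.5127e+01,  6.3900e-01, -4.2597e+01, -4.9000e-02,
        1.9000e-02,  0.0000e+00]), 'ee_pos': array([172.533, 600.335, 204.839]), 'ee_rot': array([-4.380e-01, -3.111e+00,  2.000e-03]), 'ft_force': array([0.043, 0.557, 0.152]), 'wrist_torque': array([-0.057,  0.048,  0.047]), 'grasp_force': np.float64(0.0), 'opening': np.float64(94.048)}
-18.8
side [ -66.47189744 -736.85804293  807.22845153] [[0.8, -0.6, 0.0], [-0.31, -0.42, -0.85], [0.51, 0.68, -0.53]] [[481.6318905    0.         278.50040808]
 [  0.         481.6318905  205.02700717]
 [  0.           0.           1.        ]]
top [ 458.43265913   51.85395825 1188.468176  ] [[0.03, -1.0, 0.0], [-0.99, -0.03, -0.1], [0.1, 0.0, -0.99]] [[398.28785523   0.         289.38134945]
 [  0.         398.28785523 212.42960498]
 [  0.           0.           1.        ]]
```

View pics/top0.png

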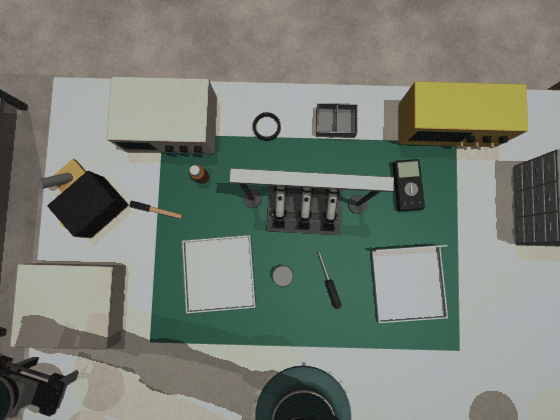

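View pics/side0.png

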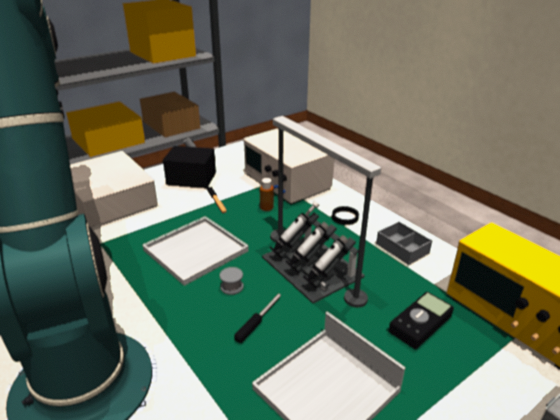

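The top view shows the plain tray at left (219,274), the backed tray at right (409,284), and the stand at (304,208) under the light bar. The side view confirms the back plate is on the right-hand tray. I'll zoom in on the stand in both views.

```bash
cat > h.py <<'E'
import numpy as np,cv2
from scipy.spatial.transform import Rotation as Ro
def ray(d,px):
    R=cv2.Rodrigues(np.array(d["rvec"],float))[0];c=-R.T@np.ravel(d["tvec"]).astype(float)
    v=R.T@np.linalg.inv(d["intrinsics"])@np.array([px[0],px[1],1.]);return c,v
def onz(d,px,z):
    c,v=ray(d,px);return c+v*(z-c[2])/v[2]
def wray(d,s,px):
    T=np.array(d["tool_from_camera"]);R=Ro.from_rotvec(s["ee_rot"]).as_matrix()
    return s["ee_pos"]+R@T[:3,3], R@T[:3,:3]@np.linalg.inv(d["intrinsics"])@np.array([px[0],px[1],1.])
E
python3 - <<'E'
from h import *
from station import arm
t=dict(np.load("top0.npz"));s=dict(np.load("side0.npz"))
a=cv2.resize(t["frame"][165:245,225:400],None,fx=4.5,fy=3.7,interpolation=2)[:296,:787]
a=cv2.resize(t["frame"][170:240,230:400],(680,280),interpolation=cv2.INTER_CUBIC)
b=cv2.resize(s["frame"][190:300,250:370],(327,300),interpolation=cv2.INTER_CUBIC)
c=np.zeros((580,680,3),np.uint8);c[:280]=a;c[280:,:327]=b
w=arm.grab_frame("wrist");print(np.array(w["tool_from_camera"]).round(3).tolist(),w["intrinsics"])
c[280:520,340:660]=cv2.resize(w["frame"],(320,240))
cv2.imwrite("pics/z1.png",np.clip(c[:,:,::-1]*1.3,0,255))
# trays: white/bright low saturation inside green mat
f=t["frame"];hsv=cv2.cvtColor(f,cv2.COLOR_RGB2HSV)
m=((hsv[...,1]<60)&(hsv[...,2]>120)).astype(np.uint8)
for n,(x0,x1,y0,y1) in dict(L=(170,265,228,325),R=(362,455,236,330)).items():
    k=np.zeros_like(m);k[y0:y1,x0:x1]=m[y0:y1,x0:x1]
    c=max(cv2.findContours(k,0,1)[0],key=cv2.contourArea);r=cv2.minAreaRect(c)
    P=[onz(t,p,18) for p in cv2.boxPoints(r)];print(n,np.round(P,0)[:,:2].tolist(),np.mean(P,0).round())
# dark base plate
k=np.zeros_like(m);g=(hsv[...,2]<85)&(hsv[...,1]<90);k[184:240,262:346]=g[184:240,262:346]
c=max(cv2.findContours(k,0,1)[0],key=cv2.contourArea);print("plate",cv2.minAreaRect(c),[onz(t,p,8).round() for p in cv2.boxPoints(cv2.minAreaRect(c))])
E
```

```text
[[0.001, -0.974, -0.227, 65.572], [1.0, 0.001, 0.002, 0.681], [-0.001, -0.227, 0.974, -179.785], [0.0, 0.0, 0.0, 1.0]] [[368.95329631   0.         277.22050984]
 [  0.         368.95329631 208.30315927]
 [  0.           0.           1.        ]]
L [[487.0, 373.0], [508.0, 169.0], [298.0, 145.0], [277.0, 345.0]] [392. 258.  18.]
R [[474.0, -190.0], [496.0, -410.0], [286.0, -423.0], [264.0, -207.0]] [ 380. -307.   18.]
plate ((302.2369384765625, 209.2353973388672), (83.14957427978516, 47.0385856628418), 3.1798298358917236) [array([522., 142.,   8.]), array([663., 139.,   8.]), array([ 656., -110.,    8.]), array([ 515., -105.,    8.])][ WARN:0@0.505] global loadsave.cpp:1063 imwrite_ Unsupported depth image for selected encoder is fallbacked to CV_8U.
```

View pics/z1.png

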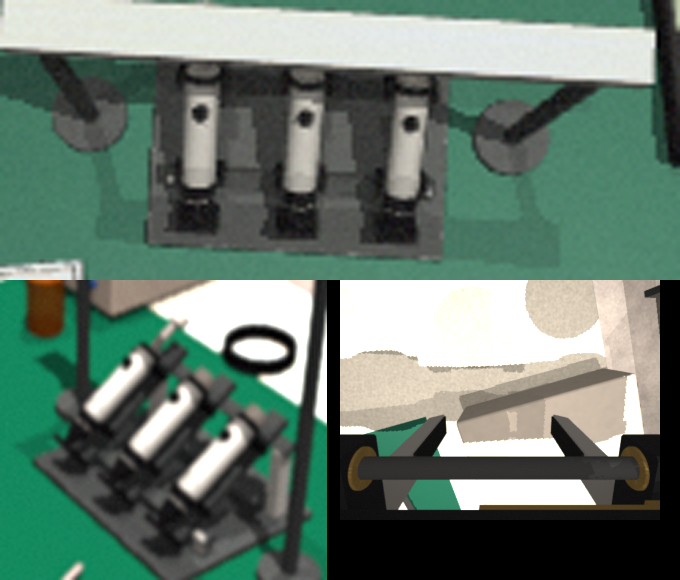

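The zoomed crop shows the trigger buttons at top-view pixels (280.0,198.2), (306.2,199.5) and (332.8,200.8), and the plate's front corners at (267,230.8) and (340.2,234.8). The +y pump seems to have its rod out. The other two need a closer look.

```bash
python3 - <<'E'
from h import *
t=dict(np.load("top0.npz"))
B=np.array([onz(t,p,112.7) for p in((280,198.2),(306.2,199.5),(332.8,200.8))])
C=np.array([onz(t,p,8) for p in((267,230.8),(340.2,234.8))])
d=B[0]-B[2];yaw=np.arctan2(-d[0],d[1]);e=C[0]-C[1];y2=np.arctan2(-e[0],e[1])
print("buttons",B.round(1).tolist(),np.linalg.norm(d)/2,"yaw",yaw,y2,np.linalg.norm(e))
u=np.array([np.cos(yaw),np.sin(yaw),0]);print("barrel mids",(B-9.9*u).round(1).tolist(),"from plate:",C.mean(0)+85*u)
# tray edges per-side angles
f=t["frame"];hsv=cv2.cvtColor(f,cv2.COLOR_RGB2HSV)
print("bar",[onz(t,p,372).round() for p in((231,170),(393,178),(231,182),(393,190.5))])
for n,z,ps in(("L",18,((182,241),(249,235.5),(256,307),(189,313))),("R",18,((377,322),(447,318),(440,247),(372,250)))):
    P=np.array([onz(t,p,z) for p in ps]);print(n,P.round()[:,:2].tolist(),P.mean(0).round(),[round(float(np.linalg.norm(P[i]-P[i-1]))) for i in range(4)])
E
```

```text
buttons [[605.3, 80.9, 112.7], [603.8, 9.5, 112.7], [602.3, -63.0, 112.7]] 71.98201836047234 yaw -0.021155031168524227 -0.02618117634483582 217.2290342110026
barrel mids [[595.4, 81.1, 112.7], [593.9, 9.7, 112.7], [592.4, -62.8, 112.7]] from plate: [603.22600672   8.8754523    8.        ]
bar [array([626., 178., 372.]), array([ 619., -160.,  372.]), array([601., 177., 372.]), array([ 593., -160.,  372.])]
L [[484.0, 367.0], [505.0, 171.0], [300.0, 143.0], [277.0, 335.0]] [392. 254.  18.] [208, 197, 207, 194]
R [[267.0, -206.0], [284.0, -408.0], [488.0, -389.0], [473.0, -190.0]] [ 378. -298.   18.] [206, 202, 204, 200]
```

>>> move_arm:
  plan:
    - [100, [0, 0, -0.05], 0]
    - [100, [0, -0.04, -0.1], 0]
    - [100, [0, -0.08, -0.13], 0]
    - [100, [-0.04, -0.12, -0.15], 0]

```text
time_s: 0.55
ee_pos: [167.9, 491.5, 349.0]
ee_rot: [-0.431, -3.111, -0.003]
ft_force: [1.7, 0.8, 0.6]
opening: 94.0
grasp_force: 0.0
```

>>> move_arm:
  plan:
    - [100, [-0.033, -0.032, -0.005], -0.02]
    - [100, [-0.067, -0.064, -0.01], -0.04]
    - [100, [-0.1, -0.096, -0.015], -0.06]
    - [100, [-0.134, -0.128, -0.02], -0.08]
    - [100, [-0.168, -0.16, -0.025], -0.1]
    - [100, [-0.2, -0.193, -0.03], -0.12]
    - [100, [-0.234, -0.225, -0.035], -0.15]
    - [100, [-0.268, -0.257, -0.04], -0.17]
    - [100, [-0.3, -0.29, -0.045], -0.2]
    - [100, [-0.335, -0.32, -0.05], -0.22]
    - [100, [-0.37, -0.354, -0.05], -0.24]
    - [100, [-0.402, -0.386, -0.05], -0.253]

```text
time_s: 1.75
ee_pos: [451.1, 7.5, 397.4]
ee_rot: [0.041, 3.141, 0.001]
ft_force: [1.4, 1.1, 0.1]
opening: 94.0
grasp_force: 0.0
```

```bash
python3 - <<'E'
from station import arm
import cv2
print(arm.state()["joint_positions"].round(3),arm.state()["ee_pos"].round(),arm.state()["ee_rot"].round(3))
E
```

```text
[-0.827 -0.071  0.706  1.749  0.046  1.447  1.416] [451.   7. 397.] [4.100e-02 3.141e+00 1.000e-03]
```

>>> move_arm:
  plan:
    - [100, [0, 0, -0.05], 0]
    - [100, [0, 0, -0.1], 0]
    - [100, [0, 0, -0.15], 0]
    - [100, [0, 0, -0.2], 0]
    - [100, [0, 0, -0.25], 0]
    - [100, [0, 0, -0.3], 0]
    - [100, [0, 0, -0.35], 0]
    - [100, [0, 0, -0.4], 0]

```text
time_s: 2.55
ee_pos: [452.6, 9.0, 679.7]
ee_rot: [0.043, 3.082, 0.006]
ft_force: [0.4, -1.3, -1.3]
opening: 94.2
grasp_force: 0.0
```

```bash
python3 - <<'E'
from station import arm
import cv2
print(arm.state()["joint_positions"].round(3),arm.state()["ee_pos"].round(),arm.state()["ee_rot"].round(3))
E
```

```text
[-1.146  0.026  1.115  1.068 -0.027  2.003  1.499] [453.   9. 680.] [0.043 3.082 0.006]
```

>>> move_arm:
  plan:
    - [100, [0, 0, -0.05], 0]
    - [100, [0, 0, -0.1], 0]
    - [100, [0, 0, -0.15], 0]
    - [100, [0, 0, -0.2], 0]

```text
time_s: 2.95
ee_pos: [450.5, 9.9, 704.8]
ee_rot: [0.039, 3.025, 0.014]
ft_force: [-0.2, -0.9, -0.6]
opening: 93.9
grasp_force: 0.0
```

>>> move_arm:
  plan:
    - [100, [0, 0, 0.05], 0]
    - [100, [0, 0, 0.1], 0]

```text
time_s: 3.15
ee_pos: [462.5, 9.1, 604.2]
ee_rot: [0.044, 3.023, 0.013]
ft_force: [2.2, 0.3, -0.5]
opening: 93.8
grasp_force: 0.0
```

>>> move_arm:
  plan:
    - [100, [0, 0, -0.6], 0]
    - [100, [0, 0, -0.6], 0]
    - [100, [0, 0, -0.6], 0]
    - [100, [0, 0, -0.6], 0]
    - [100, [0, 0, -0.6], 0]

```text
time_s: 3.65
ee_pos: [444.4, 8.5, 724.3]
ee_rot: [0.039, 2.981, 0.021]
ft_force: [-0.2, 0.2, -1.2]
opening: 94.2
grasp_force: 0.0
```

```bash
python3 - <<'E'
from station import arm
import cv2
print(arm.state()["joint_positions"].round(3),arm.state()["ee_pos"].round(),arm.state()["ee_rot"].round(3))
E
```

```text
[-0.336 -0.007  0.244  0.983  0.005  2.003  1.455] [444.   9. 724.] [0.039 2.981 0.021]
```

>>> move_arm:
  plan:
    - [100, [0, 0, -0.05], 0]

```text
time_s: 3.75
ee_pos: [441.5, 7.7, 731.8]
ee_rot: [0.039, 2.964, 0.024]
ft_force: [-0.7, -0.8, -0.4]
opening: 93.8
grasp_force: 0.0
```

>>> move_arm:
  plan:
    - [100, [0, 0, -0.05], 0]

```text
time_s: 3.85
ee_pos: [438.0, 6.8, 740.0]
ee_rot: [0.039, 2.945, 0.028]
ft_force: [0.6, -0.0, 0.2]
opening: 94.4
grasp_force: 0.0
```

>>> move_arm:
  plan:
    - [100, [0, 0, -0.05], 0]

```text
time_s: 3.95
ee_pos: [434.4, 5.9, 747.6]
ee_rot: [0.04, 2.929, 0.031]
ft_force: [0.9, 0.7, 0.1]
opening: 93.8
grasp_force: 0.0
```

>>> move_arm:
  plan:
    - [100, [-0.05, 0, 0], 0]

```text
time_s: 4.05
ee_pos: [468.7, -1.5, 754.7]
ee_rot: [0.053, 2.912, 0.038]
ft_force: [-0.8, -5.7, 1.2]
opening: 94.0
grasp_force: 0.0
```

>>> move_arm:
  plan:
    - [100, [-0.05, 0, 0], 0]

```text
time_s: 4.15
ee_pos: [506.0, -3.4, 751.7]
ee_rot: [0.053, 2.912, 0.042]
ft_force: [1.0, -3.0, -0.5]
opening: 93.7
grasp_force: 0.0
```

>>> move_arm:
  plan:
    - [100, [-0.05, 0, 0], 0]

```text
time_s: 4.25
ee_pos: [552.2, -1.4, 751.4]
ee_rot: [0.044, 2.897, 0.043]
ft_force: [0.1, 0.4, 1.6]
opening: 93.8
grasp_force: 0.0
```

>>> move_arm:
  plan:
    - [100, [0, 0, -0.05], 0]

```text
time_s: 4.35
ee_pos: [545.7, 1.0, 757.5]
ee_rot: [0.041, 2.885, 0.04]
ft_force: [1.8, 0.8, -2.0]
opening: 93.9
grasp_force: 0.0
```

>>> move_arm:
  plan:
    - [100, [0, 0, -0.05], 0]

```text
time_s: 4.45
ee_pos: [521.4, -1.3, 785.1]
ee_rot: [0.042, 2.834, 0.044]
ft_force: [-1.7, 0.8, 1.2]
opening: 94.1
grasp_force: 0.0
```

>>> move_arm:
  plan:
    - [100, [0, 0, -0.05], 0]

```text
time_s: 4.55
ee_pos: [500.9, -2.9, 806.4]
ee_rot: [0.043, 2.792, 0.047]
ft_force: [0.0, 0.2, 0.4]
opening: 94.2
grasp_force: 0.0
```

>>> move_arm:
  plan:
    - [100, [-0.03, 0, -0.04], 0]

```text
time_s: 4.65
ee_pos: [508.5, -3.6, 825.8]
ee_rot: [0.039, 2.747, 0.051]
ft_force: [-0.8, 1.0, 1.1]
opening: 94.4
grasp_force: 0.0
```

>>> move_arm:
  plan:
    - [100, [-0.03, 0, -0.04], 0]

```text
time_s: 4.75
ee_pos: [519.4, -5.1, 839.5]
ee_rot: [0.04, 2.712, 0.051]
ft_force: [1.4, 0.9, 0.3]
opening: 94.3
grasp_force: 0.0
```

>>> move_arm:
  plan:
    - [100, [-0.03, 0, -0.04], 0]

```text
time_s: 4.85
ee_pos: [526.1, -7.1, 854.5]
ee_rot: [0.041, 2.675, 0.051]
ft_force: [-0.8, -0.8, 0.7]
opening: 94.1
grasp_force: 0.0
```

```bash
python3 - <<'E'
from station import arm
from h import *
s=arm.state();print(s["joint_positions"].round(3),s["ee_pos"].round());print(Ro.from_rotvec(s["ee_rot"]).as_matrix().round(3))
E
```

```text
[-0.214  0.168  0.293  0.51  -0.117  2.003  1.529] [526.  -7. 854.]
[[-0.893  0.021  0.45 ]
 [ 0.038  0.999  0.029]
 [-0.449  0.043 -0.893]]
```

>>> move_arm:
  plan:
    - [100, [-0.03, 0, -0.04], 0]

```text
time_s: 4.95
ee_pos: [529.6, -8.9, 870.1]
ee_rot: [0.042, 2.637, 0.051]
ft_force: [-0.0, -0.2, -0.4]
opening: 93.9
grasp_force: 0.0
```

>>> move_arm:
  plan:
    - [100, [-0.02, 0, -0.045], 0]

```text
time_s: 5.05
ee_pos: [521.4, -10.2, 886.1]
ee_rot: [0.043, 2.602, 0.051]
ft_force: [0.4, 0.4, -0.4]
opening: 94.2
grasp_force: 0.0
```

>>> move_arm:
  plan:
    - [100, [-0.01, 0, -0.05], 0]

```text
time_s: 5.15
ee_pos: [500.4, -11.4, 903.7]
ee_rot: [0.043, 2.567, 0.052]
ft_force: [-0.9, 0.4, 0.2]
opening: 93.8
grasp_force: 0.0
```

>>> move_arm:
  plan:
    - [100, [0, 0, -0.04], 0]

```text
time_s: 5.25
ee_pos: [475.4, -12.5, 917.6]
ee_rot: [0.044, 2.541, 0.053]
ft_force: [0.5, 0.2, 0.8]
opening: 94.2
grasp_force: 0.0
```

```bash
python3 - <<'E'
from station import arm
from h import *
s=arm.state();print(s["joint_positions"].round(3),s["ee_pos"].round());R=Ro.from_rotvec(s["ee_rot"]).as_matrix();print(R.round(3))
for p in([430,5,330],[594.5-60,9,85+85]): print(p,(R.T@(np.array(p)-s["ee_pos"])).round())
E
```

```text
[-0.32   0.09   0.406  0.454 -0.116  2.003  1.529] [475. -12. 918.]
[[-0.825  0.02   0.565]
 [ 0.043  0.999  0.028]
 [-0.564  0.047 -0.825]]
[430, 5, 330] [369. -11. 459.]
[534.5, 9, 170] [374. -13. 651.]
```

>>> move_arm:
  plan:
    - [100, [0.027, -0.001, 0.04], 0]
    - [100, [0.053, -0.002, 0.08], 0]
    - [100, [0.08, -0.003, 0.12], 0]
    - [100, [0.106, -0.004, 0.159], 0]
    - [100, [0.133, -0.005, 0.198], 0]
    - [100, [0.16, -0.006, 0.238], 0]
    - [100, [0.186, -0.008, 0.278], 0]
    - [100, [0.213, -0.009, 0.317], 0]
    - [100, [0.239, -0.01, 0.357], 0]
    - [100, [0.266, -0.011, 0.396], 0]
    - [100, [0.292, -0.012, 0.436], 0]
    - [100, [0.32, -0.013, 0.476], 0]
    - [100, [0.346, -0.014, 0.516], 0]
    - [100, [0.372, -0.015, 0.555], 0]
    - [100, [0.372, -0.015, 0.555], 0]
    - [100, [0.372, -0.015, 0.555], 0]

```text
time_s: 6.85
ee_pos: [479.0, 4.4, 244.6]
ee_rot: [0.042, 2.549, 0.052]
ft_force: [-0.9, -0.4, 0.3]
opening: 93.9
grasp_force: 0.0
```

```bash
python3 - <<'E'
from station import arm
from h import *
s=arm.state();print(s["joint_positions"].round(3),s["ee_pos"].round());R=Ro.from_rotvec(s["ee_rot"]).as_matrix();print(R.round(3))
w=arm.grab_frame("wrist");np.savez("w1.npz",**w,**{k:s[k] for k in("ee_pos","ee_rot")});cv2.imwrite("pics/w1.png",w["frame"][:,:,::-1])
E
```

```text
[-0.245 -0.211  0.137  2.361  0.149  0.4    1.316] [479.   4. 245.]
[[-0.83   0.019  0.558]
 [ 0.042  0.999  0.028]
 [-0.557  0.046 -0.829]]
```

View pics/w1.png

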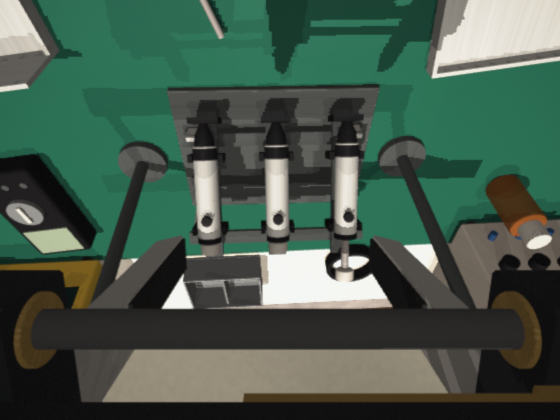

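The wrist view, which is upside down with +y on the right, shows the +y pump with bare rod and a white knob out at (345,272). The middle pump at (278,248) and the −y pump at (210,250) have short knobs directly at the barrel. I'll check these by projection.

```bash
python3 - <<'E'
from h import *
w=dict(np.load("w1.npz"));s=w;R=Ro.from_rotvec(w["ee_rot"]).as_matrix()
T=np.array(w["tool_from_camera"])
for px in((207,221),(279,220),(348,216)):
    c,v=wray(w,s,px);p=c+v*(112.7-c[2])/v[2];print("button",p.round(1),"mid",(p-9.9*np.array([1,-.022,0])).round(1))
O=np.array([594.5,9.3,85]);X=np.array([np.cos(.611),-.018,np.sin(.611)]);Y=np.array([.022,1,0])
def proj(p):
    q=T[:3,:3].T@(R.T@(p-w["ee_pos"])-T[:3,3]);k=w["intrinsics"]@q;return (k[:2]/k[2]).round(1)
for k in(1,0,-1): print(k,{x:proj(O+72*k*Y+x*X).tolist() for x in(-50,50,65,99)}, R.T@(O+72*k*Y-w["ee_pos"])-[0,0,0])
E
```

```text
button [601.7 -60.6 112.7] mid [591.8 -60.4 112.7]
button [605.4  11.3 112.7] mid [595.5  11.5 112.7]
button [604.3  81.2 112.7] mid [594.4  81.4 112.7]
1 {-50: [345.1, 142.5], 50: [343.7, 237.0], 65: [343.5, 250.4], 99: [343.1, 279.8]} [ -5.03817075  71.68429623 199.86071381]
0 {-50: [274.3, 144.3], 50: [276.7, 239.4], 65: [277.1, 252.8], 99: [277.8, 282.4]} [ -6.72608191  -0.25552804 196.9759788 ]
-1 {-50: [202.6, 146.2], 50: [208.8, 241.8], 65: [209.7, 255.2], 99: [211.7, 285.0]} [ -8.41399307 -72.19535231 194.09124379]
```

Confirmed: the +y pump is pulled out and the middle and −y pumps are pushed in. I'll pick the middle one first.

>>> move_arm:
  plan:
    - [50, [-0.003, 0, 0.04], 0]
    - [50, [-0.007, 0, 0.08], 0]
    - [50, [-0.007, 0, 0.12], 0]
    - [50, [-0.007, 0, 0.145], 0]
    - [50, [-0.007, 0, 0.145], 0]
    - [50, [-0.007, 0, 0.145], 0]

```text
time_s: 7.5
ee_pos: [548.4, -5.6, 144.1]
ee_rot: [0.027, 2.578, -0.032]
ft_force: [0.2, -0.5, -0.4]
opening: 49.5
grasp_force: 0.0
```

```bash
cat > st.py <<'E'
from station import arm
from h import *
import sys
O=np.array([594.3,10,85]);Y=np.array([.022,1,0])
s=arm.state();R=Ro.from_rotvec(s["ee_rot"]).as_matrix()
print(s["joint_positions"].round(2),s["ee_pos"].round(1),"open",s["opening"].round(1),"gf",s["grasp_force"],"z",R[:,2].round(3),"y",R[:,1].round(3))
for k in(1,0,-1): print(k,(R.T@(O+72*k*Y-s["ee_pos"])).round(1))
if len(sys.argv)>1:
    t=np.array(eval(sys.argv[1]),float);print("to",t,(R.T@(t-s["ee_pos"])).round(1))
E
python3 st.py; python3 - <<'E'
from station import arm
from h import *
w=arm.grab_frame("wrist");s=dict(np.load("side0.npz"))
a=arm.grab_frame("side")["frame"]
c=np.zeros((420,800,3),np.uint8);c[:300,:400]=cv2.resize(w["frame"],(400,300));c[:400,400:800]=cv2.resize(a[160:320,230:390],(400,400),interpolation=2)
cv2.imwrite("pics/w2.png",c[:,:,::-1])
E
```

```text
Traceback (most recent call last):
  File "st.py", line 6, in <module>
    print(s["joint_positions"].round(2),s["ee_pos"].round(1),"open",s["opening"].round(1),"gf",s["grasp_force"],"z",R[:,2].round(3),"y",R[:,1].round(3))
                                                                    ^^^^^^^^^^^^^^^^^^
AttributeError: 'float' object has no attribute 'round'
```

View pics/w2.png

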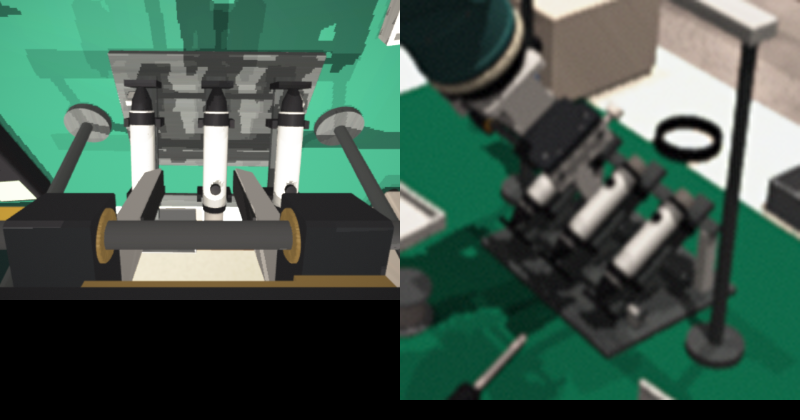

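The middle pump (215,170 in the crop) is between the fingers but a little to the +y side, and both neighbours are clear. I'll recompute.

```bash
sed -i 's/s\["opening"\].round(1)/round(float(s["opening"]),1)/' st.py; python3 st.py
```

```text
[ 0.27  0.15 -0.39  2.3   0.77  0.2   0.73] [547.9  -7.  143.1] open 47.2 gf 0.0 z [ 0.532 -0.029 -0.846] y [ 0.028  0.999 -0.016]
1 [-8.4 91.2 72.1]
0 [-8.1 19.2 73.4]
-1 [ -7.9 -52.8  74.6]
```

>>> move_arm:
  plan:
    - [50, [-0.004, 0.01, 0.0], 0]
    - [50, [-0.008, 0.02, 0.01], 0]
    - [50, [-0.008, 0.02, 0.03], 0]
    - [50, [-0.008, 0.02, 0.03], 0]

```text
time_s: 8.0
ee_pos: [570.3, 13.8, 120.6]
ee_rot: [0.027, 2.582, -0.031]
ft_force: [0.7, -0.1, 1.4]
opening: 47.1
grasp_force: 0.0
```

```bash
python3 st.py
```

```text
[ 0.13  0.23 -0.29  2.27  1.06  0.19  0.41] [570.3  13.8 120.6] open 47.1 gf 0.0 z [ 0.53  -0.028 -0.847] y [ 0.025  1.    -0.017]
1 [-1.9 69.4 41.9]
0 [-1.5 -2.6 43. ]
-1 [ -1.  -74.6  44.2]
```

>>> move_arm:
  plan:
    - [50, [-0.001, -0.001, 0.015], 0]
    - [50, [-0.002, -0.003, 0.03], 0]
    - [50, [-0.002, -0.003, 0.042], 0]
    - [50, [-0.002, -0.003, 0.042], 0]

```text
time_s: 8.4
ee_pos: [593.4, 8.9, 86.0]
ee_rot: [0.029, 2.583, -0.032]
ft_force: [0.1, 0.1, 0.4]
opening: 46.7
grasp_force: 0.0
```

```bash
python3 st.py
```

```text
[ 0.17  0.35 -0.33  2.23  1.47  0.2   0.03] [593.4   8.9  86. ] open 46.7 gf 0.0 z [ 0.53  -0.028 -0.848] y [ 0.027  0.999 -0.017]
1 [-0.6 73.2  0.1]
0 [-0.2  1.2  1.3]
-1 [  0.1 -70.9   2.5]
```

>>> move_arm:
  plan:
    - [50, [0, 0.001, 0.013], 0]
    - [50, [0, 0.001, 0.013], 0]
    - [20, [0, 0.001, 0.013], 0]
    - [5, [0, 0.001, 0.013], 0]
    - [5, [0, 0.001, 0.013], 0]
    - [5, [0, 0.001, 0.013], 0]
  force: 15

```text
time_s: 9.0
ee_pos: [599.7, 10.2, 74.6]
ee_rot: [0.028, 2.583, -0.029]
ft_force: [-4.8, -0.6, 7.1]
opening: 23.4
grasp_force: 15.0
```

```bash
python3 st.py
```

```text
[ 0.16  0.38 -0.32  2.22  1.59  0.2  -0.09] [599.7  10.2  74.6] open 23.4 gf 15.007838755846024 z [ 0.53  -0.026 -0.848] y [ 0.026  1.    -0.015]
1 [ -1.2  71.5 -12.7]
0 [ -0.9  -0.5 -11.7]
-1 [ -0.6 -72.5 -10.6]
```

>>> move_arm:
  plan:
    - [5, [0, 0, -0.01], 0]
    - [5, [0, 0, -0.025], 0]
    - [5, [0, 0, -0.05], 0]
    - [5, [0, 0, -0.08], 0]
    - [5, [0, 0, -0.11], 0]
    - [5, [0, 0, -0.14], 0]
    - [5, [0, 0, -0.16], 0]
    - [5, [0, 0, -0.16], 0]

```text
time_s: 9.8
ee_pos: [514.4, 14.4, 211.1]
ee_rot: [0.028, 2.582, -0.029]
ft_force: [0.4, 0.4, -2.7]
opening: 23.5
grasp_force: 15.0
```

```bash
python3 st.py "[430,225,200]"
```

```text
[ 0.62 -0.04 -0.75  2.29  0.21  0.34  1.23] [514.4  14.4 211.1] open 23.5 gf 14.991335570812225 z [ 0.53  -0.026 -0.847] y [ 0.026  1.    -0.015]
1 [ -1.2  71.5 148.3]
0 [ -0.8  -0.5 149.3]
-1 [ -0.5 -72.5 150.4]
to [430. 225. 200.] [ 80.3 208.5 -40.9]
```

>>> move_arm:
  plan:
    - [5, [0.015, 0.03, 0], 0]
    - [5, [0.035, 0.065, 0], 0]
    - [5, [0.055, 0.1, 0], 0]
    - [5, [0.075, 0.14, 0], 0]
    - [5, [0.095, 0.175, 0], 0]
    - [5, [0.11, 0.204, 0], 0]
    - [5, [0.11, 0.204, 0], 0]

```text
time_s: 10.5
ee_pos: [426.4, 220.7, 148.5]
ee_rot: [0.029, 2.582, -0.029]
ft_force: [1.2, -1.4, -1.9]
opening: 23.6
grasp_force: 15.0
```

```bash
python3 st.py "[425,219,75]"
```

```text
[ 0.25  0.19 -1.14  2.34  1.13  0.67 -0.21] [426.4 220.7 148.5] open 23.6 gf 14.99097391963005 z [ 0.53  -0.026 -0.847] y [ 0.026  1.    -0.015]
1 [-111.9 -133.2  147.3]
0 [-111.6 -205.2  148.4]
-1 [-111.3 -277.2  149.5]
to [425. 219.  75.] [40.2 -0.6 61.6]
```

>>> move_arm:
  plan:
    - [5, [0.02, 0, 0.032], 0]
    - [5, [0.04, 0.001, 0.064], 0]
    - [5, [0.052, 0.001, 0.083], 0]
    - [5, [0.052, 0.001, 0.083], 0]

```text
time_s: 10.9
ee_pos: [424.7, 219.2, 47.6]
ee_rot: [0.025, 2.589, -0.03]
ft_force: [-0.6, -0.9, -1.8]
opening: 23.5
grasp_force: 15.0
```

```bash
python3 st.py "[425,219,26]"
```

```text
[ 0.02  0.49 -0.95  2.41  1.61  0.8  -0.67] [424.7 219.2  47.6] open 23.5 gf 14.990679770708084 z [ 0.524 -0.027 -0.851] y [ 0.024  1.    -0.017]
1 [-167.  -133.6   61.6]
0 [-166.5 -205.6   62.6]
-1 [-166.  -277.6   63.7]
to [425. 219.  26.] [11.1  0.2 18.6]
```

>>> move_arm:
  plan:
    - [5, [0.003, 0, 0.004], 0]
    - [5, [0.005, 0, 0.008], 0]
    - [5, [0.007, 0, 0.011], 0]
    - [5, [0.009, 0, 0.015], 0]
    - [5, [0.011, 0, 0.018], 0]
    - [5, [0.011, 0, 0.018], 0]
  force: 6

```text
time_s: 11.5
ee_pos: [426.9, 219.1, 29.2]
ee_rot: [0.028, 2.584, -0.028]
ft_force: [0.6, 0.2, -1.3]
opening: 23.4
grasp_force: 6.0
```

```bash
python3 st.py "[425,219,12]"; python3 - <<'E'
from station import arm
from h import *
w=arm.grab_frame("wrist");a=arm.grab_frame("side")["frame"]
c=np.zeros((420,800,3),np.uint8);c[:300,:400]=cv2.resize(w["frame"],(400,300));c[:400,400:800]=cv2.resize(a[170:300,130:260],(400,400),interpolation=2)
cv2.imwrite("pics/w3.png",c[:,:,::-1])
E
```

```text
[-0.    0.56 -0.92  2.41  1.69  0.83 -0.74] [426.9 219.1  29.2] open 23.4 gf 6.000078991055489 z [ 0.529 -0.026 -0.848] y [ 0.026  1.    -0.015]
1 [-174.9 -133.6   45.6]
0 [-174.5 -205.6   46.6]
-1 [-174.2 -277.6   47.7]
to [425. 219.  12.] [10.7  0.1 13.6]
```

View pics/w3.png

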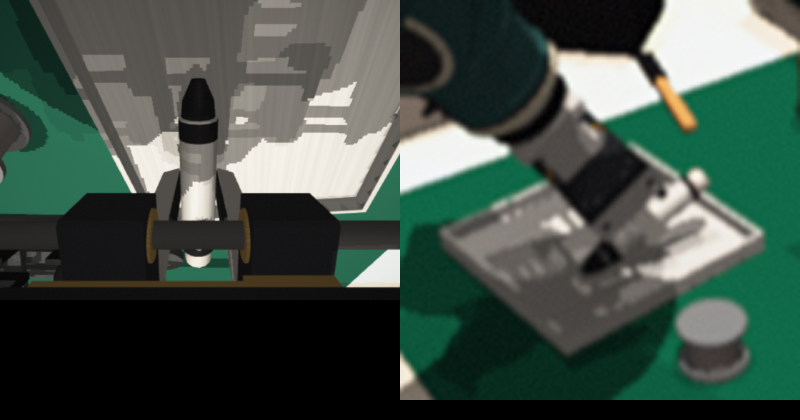

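The wrist crop shows the pump held at its middle, with the nozzle at (198,85) just over the tray floor and clear of the walls. I'll go on down so it pivots flat.

>>> move_arm:
  plan:
    - [5, [0.002, 0, 0.003], 0]
    - [5, [0.004, 0, 0.005], 0]
    - [5, [0.006, 0, 0.008], 0]
    - [5, [0.008, 0, 0.01], 0]
    - [5, [0.009, 0, 0.012], 0]
    - [5, [0.011, 0, 0.0135], 0]
    - [5, [0.011, 0, 0.0135], 0]
    - [5, [0.011, 0, 0.0135], 0]
  force: 5

```text
time_s: 12.4
ee_pos: [424.6, 219.2, 12.1]
ee_rot: [0.027, 2.584, -0.028]
ft_force: [0.6, -0.4, -1.3]
opening: 24.0
grasp_force: 5.0
```

```bash
python3 st.py "[425,219,9]"; python3 - <<'E'
from station import arm
from h import *
w=arm.grab_frame("wrist");a=arm.grab_frame("side")["frame"]
c=np.zeros((420,800,3),np.uint8);c[:300,:400]=cv2.resize(w["frame"],(400,300));c[:400,400:800]=cv2.resize(a[170:300,130:260],(400,400),interpolation=2)
cv2.imwrite("pics/w4.png",c[:,:,::-1])
E
```

```text
[-0.03  0.61 -0.9   2.42  1.76  0.86 -0.8 ] [424.6 219.2  12.1] open 24.0 gf 4.999810829758644 z [ 0.529 -0.026 -0.848] y [ 0.025  1.    -0.014]
1 [-185.7 -133.8   32.3]
0 [-185.4 -205.8   33.3]
-1 [-185.  -277.9   34.3]
to [425. 219.   9.] [ 1.4 -0.1  2.9]
```

View pics/w4.png

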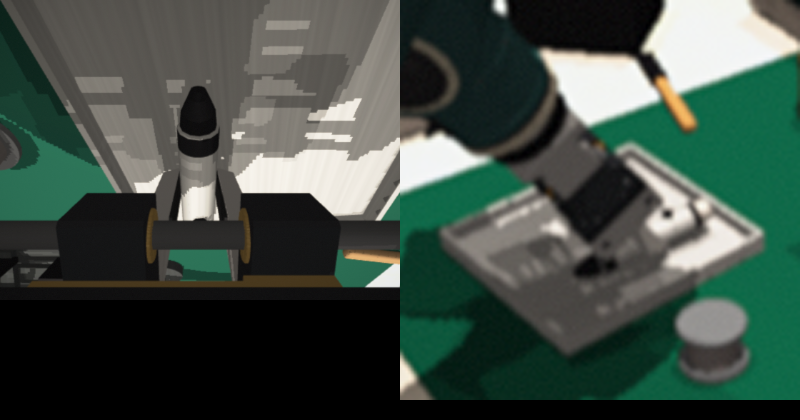

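The pump has pivoted close to level: in the side crop the barrel and knob are at (675,220), near the floor. I'll lower 2 mm, open and back out.

>>> move_arm:
  plan:
    - [5, [0.001, 0, 0.002], 0]
    - [5, [0.001, 0, 0.002], 0]
    - [30, [0.001, 0, 0.002], 0]
    - [50, [0.001, 0, 0.002], 0]
    - [50, [0.001, 0, 0.002], 0]
    - [50, [0, 0, -0.02], 0]
    - [50, [0, 0, -0.05], 0]
    - [50, [0, 0, -0.09], 0]
    - [50, [0, 0, -0.13], 0]
    - [50, [0, 0, -0.17], 0]
    - [50, [0, 0, -0.21], 0]
    - [50, [0, 0, -0.21], 0]

```text
time_s: 13.7
ee_pos: [324.1, 215.7, 173.0]
ee_rot: [0.034, 2.59, -0.06]
ft_force: [-0.4, -1.6, -1.1]
opening: 47.0
grasp_force: 0.0
```

```bash
python3 st.py "[520,-60,205]"; python3 - <<'E'
from station import arm
from h import *
w=arm.grab_frame("wrist");a=arm.grab_frame("side")["frame"]
c=np.zeros((420,800,3),np.uint8);c[:300,:400]=cv2.resize(w["frame"],(400,300));c[:400,400:800]=cv2.resize(a[170:300,130:260],(400,400),interpolation=2)
cv2.imwrite("pics/w5.png",c[:,:,::-1])
E
```

```text
[ 0.12 -0.19 -1.11  2.44  0.58  0.6   0.09] [324.1 215.7 173. ] open 47.0 gf 0.0 z [ 0.522 -0.05  -0.851] y [ 0.036  0.999 -0.036]
1 [-187.  -120.4  223.5]
0 [-186.5 -192.4  226.3]
-1 [-186.1 -264.4  229.1]
to [520. -60. 205.] [-186.9 -269.3   88.8]
```

View pics/w5.png

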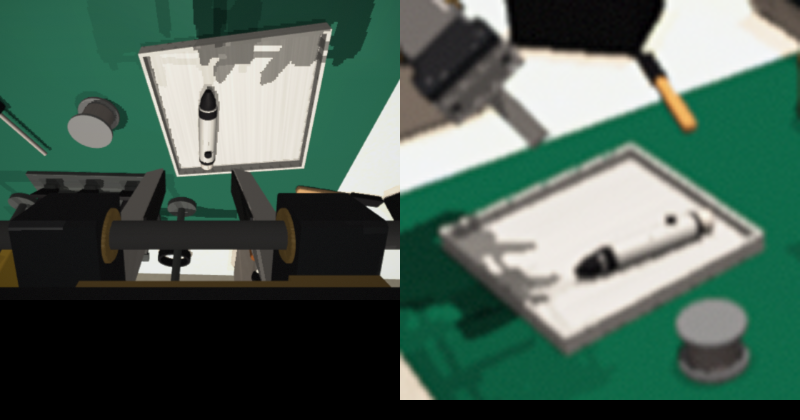

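The pump lies flat in the plain tray: (207,130) in the wrist crop, clear of the walls. Next is the −y pump.

>>> move_arm:
  plan:
    - [50, [-0.018, -0.026, 0.008], 0]
    - [50, [-0.037, -0.053, 0.016], 0]
    - [50, [-0.056, -0.08, 0.024], 0]
    - [50, [-0.075, -0.106, 0.032], 0]
    - [50, [-0.093, -0.132, 0.04], 0]
    - [50, [-0.112, -0.158, 0.048], 0]
    - [50, [-0.13, -0.185, 0.056], 0]
    - [50, [-0.15, -0.211, 0.064], 0]
    - [50, [-0.168, -0.238, 0.072], 0]
    - [50, [-0.186, -0.264, 0.08], 0]
    - [50, [-0.186, -0.264, 0.08], 0]

```text
time_s: 14.9
ee_pos: [516.3, -57.3, 209.3]
ee_rot: [0.037, 2.595, -0.064]
ft_force: [0.4, 0.0, 1.0]
opening: 46.8
grasp_force: 0.0
```

```bash
python3 st.py
```

```text
[ 0.11 -0.04 -0.08  2.29  0.11  0.34  1.48] [516.3 -57.3 209.3] open 46.8 gf 0.0 z [ 0.518 -0.053 -0.854] y [ 0.039  0.999 -0.038]
1 [ -1.5 147.  140. ]
0 [ -1.1  75.  142.9]
-1 [ -0.7   3.1 145.9]
```

Approach in two steps, with a check in between.

>>> move_arm:
  plan:
    - [50, [0, 0.001, 0.04], 0]
    - [50, [0, 0.003, 0.08], 0]
    - [50, [0, 0.003, 0.1], 0]
    - [50, [0, 0.003, 0.1], 0]

```text
time_s: 15.3
ee_pos: [563.1, -56.9, 127.3]
ee_rot: [0.031, 2.598, -0.07]
ft_force: [-0.7, -0.6, -0.3]
opening: 47.1
grasp_force: 0.0
```

```bash
python3 st.py
```

```text
[ 0.43  0.23 -0.44  2.26  0.83  0.19  0.79] [563.1 -56.9 127.3] open 47.1 gf 0.0 z [ 0.515 -0.056 -0.855] y [ 0.036  0.998 -0.044]
1 [ -5.1 141.6  45.3]
0 [-4.4 69.7 48.5]
-1 [-3.6 -2.2 51.7]
```

>>> move_arm:
  plan:
    - [50, [-0.001, -0.001, 0.02], 0]
    - [50, [-0.003, -0.002, 0.04], 0]
    - [50, [-0.004, -0.002, 0.05], 0]
    - [50, [-0.004, -0.002, 0.05], 0]

```text
time_s: 15.7
ee_pos: [592.0, -62.2, 86.5]
ee_rot: [0.032, 2.599, -0.07]
ft_force: [0.2, 0.3, 0.1]
opening: 47.1
grasp_force: 0.0
```

```bash
python3 st.py
```

```text
[ 0.44  0.36 -0.46  2.22  1.34  0.2   0.31] [592.  -62.2  86.5] open 47.1 gf 0.0 z [ 0.514 -0.056 -0.856] y [ 0.037  0.998 -0.043]
1 [ -1.2 144.2  -4.8]
0 [-0.5 72.3 -1.6]
-1 [0.2 0.3 1.6]
```

>>> move_arm:
  plan:
    - [50, [0, 0, 0.013], 0]
    - [50, [0, 0, 0.013], 0]
    - [20, [0, 0, 0.013], 0]
    - [5, [0, 0, 0.013], 0]
    - [5, [0, 0, 0.013], 0]
    - [5, [0, 0, 0.013], 0]
  force: 15

```text
time_s: 16.3
ee_pos: [599.5, -63.7, 78.8]
ee_rot: [0.032, 2.595, -0.072]
ft_force: [-3.0, 0.3, 2.3]
opening: 23.6
grasp_force: 15.0
```

>>> move_arm:
  plan:
    - [5, [0, 0, -0.01], 0]
    - [5, [0, 0, -0.025], 0]
    - [5, [0, 0, -0.05], 0]
    - [5, [0, 0, -0.08], 0]
    - [5, [0, 0, -0.11], 0]
    - [5, [0, 0, -0.14], 0]
    - [5, [0, 0, -0.16], 0]
    - [5, [0, 0, -0.16], 0]

```text
time_s: 17.1
ee_pos: [518.3, -56.8, 211.1]
ee_rot: [0.037, 2.597, -0.075]
ft_force: [-1.1, -1.0, -1.6]
opening: 23.7
grasp_force: 15.0
```

```bash
python3 st.py "[406,299,150]"
```

```text
[ 1.13 -0.02 -1.08  2.26  0.05  0.35  1.54] [518.3 -56.8 211.1] open 23.7 gf 14.966497421264648 z [ 0.516 -0.061 -0.854] y [ 0.041  0.998 -0.046]
1 [  0.5 147.6 139.3]
0 [  1.   75.7 142.9]
-1 [  1.5   3.8 146.4]
to [406. 299. 150.] [131.8 353.3 -27.5]
```

>>> move_arm:
  plan:
    - [5, [0.008, 0.022, -0.002], 0]
    - [5, [0.02, 0.055, -0.004], 0]
    - [5, [0.034, 0.092, -0.007], 0]
    - [5, [0.048, 0.128, -0.01], 0]
    - [5, [0.062, 0.165, -0.013], 0]
    - [5, [0.075, 0.2, -0.016], 0]
    - [5, [0.089, 0.238, -0.019], 0]
    - [5, [0.102, 0.275, -0.021], 0]
    - [5, [0.116, 0.31, -0.024], 0]
    - [5, [0.126, 0.338, -0.026], 0]
    - [5, [0.132, 0.353, -0.027], 0]
    - [5, [0.132, 0.353, -0.027], 0]

```text
time_s: 18.3
ee_pos: [405.6, 300.2, 148.6]
ee_rot: [0.036, 2.597, -0.075]
ft_force: [0.2, -0.7, -1.7]
opening: 23.6
grasp_force: 15.0
```

```bash
python3 st.py "[406,297,48]"
```

```text
[ 0.02  0.38 -1.18  2.22  1.17  0.97 -0.36] [405.6 300.2 148.6] open 23.6 gf 14.96573656797409 z [ 0.516 -0.061 -0.854] y [ 0.04   0.998 -0.047]
1 [-132.2 -207.1  165.8]
0 [-131.6 -279.1  169.4]
-1 [-131.  -351.   172.9]
to [406. 297.  48.] [51.7  1.5 86.4]
```

>>> move_arm:
  plan:
    - [5, [0.02, 0, 0.032], 0]
    - [5, [0.04, 0.001, 0.064], 0]
    - [5, [0.052, 0.001, 0.086], 0]
    - [5, [0.052, 0.001, 0.086], 0]

```text
time_s: 18.7
ee_pos: [405.0, 294.2, 46.0]
ee_rot: [0.034, 2.601, -0.078]
ft_force: [1.5, 0.2, -0.5]
opening: 23.4
grasp_force: 15.0
```

```bash
python3 st.py "[406,297,28]"
```

```text
[-0.16  0.6  -0.99  2.29  1.47  0.98 -0.67] [405.  294.2  46. ] open 23.4 gf 14.983938932418823 z [ 0.513 -0.063 -0.856] y [ 0.04   0.998 -0.049]
1 [-185.6 -206.    77.8]
0 [-184.9 -277.9   81.5]
-1 [-184.2 -349.9   85.2]
to [406. 297.  28.] [ 8.5  3.8 15.8]
```

>>> move_arm:
  plan:
    - [5, [0.003, 0.001, 0.004], 0]
    - [5, [0.005, 0.002, 0.008], 0]
    - [5, [0.007, 0.003, 0.012], 0]
    - [5, [0.009, 0.004, 0.015], 0]
    - [5, [0.011, 0.004, 0.018], 0]
    - [5, [0.013, 0.004, 0.021], 0]
    - [5, [0.015, 0.004, 0.024], 0]
    - [5, [0.016, 0.004, 0.027], 0]
    - [5, [0.017, 0.004, 0.029], 0]
    - [5, [0.017, 0.004, 0.029], 0]
    - [5, [0.017, 0.004, 0.029], 0]
  force: 5

```text
time_s: 19.8
ee_pos: [407.0, 297.6, 15.0]
ee_rot: [0.036, 2.597, -0.075]
ft_force: [-0.1, -0.6, -1.3]
opening: 23.7
grasp_force: 5.0
```

```bash
python3 st.py "[406,297,9]"
```

```text
[-0.21  0.68 -0.94  2.29  1.57  1.   -0.76] [407.  297.6  15. ] open 23.7 gf 5.000057816505432 z [ 0.516 -0.061 -0.854] y [ 0.041  0.998 -0.046]
1 [-200.2 -210.7   50.7]
0 [-199.7 -282.6   54.3]
-1 [-199.1 -354.5   57.8]
to [406. 297.   9.] [ 4.  -0.3  4.6]
```

>>> move_arm:
  plan:
    - [5, [0.001, 0, 0.002], 0]
    - [5, [0.002, 0, 0.004], 0]
    - [5, [0.002, 0, 0.004], 0]
    - [5, [0.002, 0, 0.004], 0]
    - [30, [0.002, 0, 0.004], 0]
    - [50, [0.002, 0, 0.004], 0]
    - [50, [0.002, 0, 0.004], 0]
    - [50, [0, 0, -0.02], 0]
    - [50, [0, 0, -0.05], 0]
    - [50, [0, 0, -0.09], 0]
    - [50, [0, 0, -0.13], 0]
    - [50, [0, 0, -0.17], 0]
    - [50, [0, 0, -0.21], 0]
    - [50, [0, 0, -0.21], 0]

```text
time_s: 21.2
ee_pos: [297.9, 311.7, 197.4]
ee_rot: [0.035, 2.591, -0.071]
ft_force: [0.4, -0.5, -0.4]
opening: 47.2
grasp_force: 0.0
```

```bash
python3 st.py; python3 - <<'E'
from station import arm
from h import *
d=arm.grab_frame("top");hsv=cv2.cvtColor(d["frame"],cv2.COLOR_RGB2HSV)
c=np.zeros((400,800,3),np.uint8);c[:,:400]=cv2.resize(d["frame"][225:325,170:270],(400,400),interpolation=2)
a=arm.grab_frame("side")["frame"];c[:,400:]=cv2.resize(a[170:300,130:260],(400,400),interpolation=2)
cv2.imwrite("pics/w6.png",c[:,:,::-1])
E
```

```text
[-0.06  0.07 -1.25  2.26  0.79  0.93 -0.27] [297.9 311.7 197.4] open 47.2 gf 0.0 z [ 0.521 -0.058 -0.852] y [ 0.039  0.998 -0.044]
1 [-197.9 -212.7  264.2]
0 [-197.3 -284.6  267.6]
-1 [-196.7 -356.6  271. ]
```

View pics/w6.png

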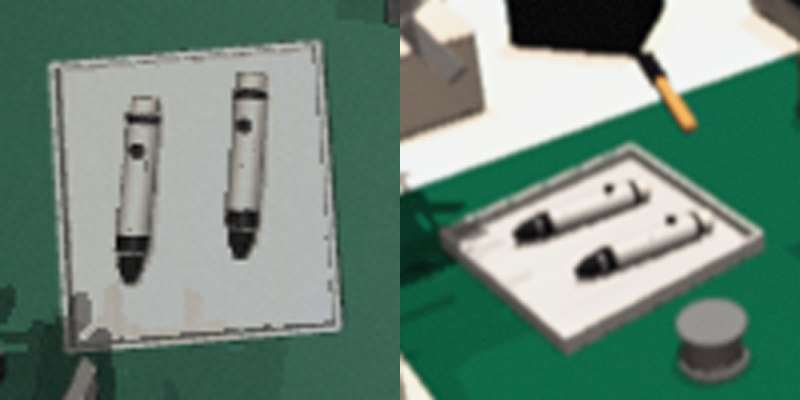

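Both pushed-in pumps lie flat in the plain tray, with barrels at (247,155) and (139,180) in the crop, about 30 mm or less off centre in x. Now the pulled-out +y pump.

>>> move_arm:
  plan:
    - [50, [-0.02, -0.021, 0.012], 0]
    - [50, [-0.04, -0.043, 0.024], 0]
    - [50, [-0.06, -0.064, 0.036], 0]
    - [50, [-0.08, -0.085, 0.048], 0]
    - [50, [-0.1, -0.107, 0.06], 0]
    - [50, [-0.12, -0.128, 0.072], 0]
    - [50, [-0.14, -0.15, 0.083], 0]
    - [50, [-0.16, -0.171, 0.095], 0]
    - [50, [-0.18, -0.192, 0.107], 0]
    - [50, [-0.198, -0.213, 0.118], 0]
    - [50, [-0.198, -0.213, 0.118], 0]

```text
time_s: 22.4
ee_pos: [521.2, 85.0, 204.0]
ee_rot: [0.043, 2.6, -0.076]
ft_force: [0.4, 0.2, 0.2]
opening: 47.5
grasp_force: 0.0
```

```bash
python3 st.py
```

```text
[ 0.38  0.04 -0.76  2.24  0.64  0.47  0.65] [521.2  85.  204. ] open 47.5 gf 0.0 z [ 0.513 -0.063 -0.856] y [ 0.045  0.998 -0.046]
1 [ -2.9   5.8 140.4]
0 [ -2.6 -66.1 144.1]
-1 [  -2.4 -138.   147.8]
```

>>> move_arm:
  plan:
    - [50, [-0.001, 0.002, 0.04], 0]
    - [50, [-0.002, 0.005, 0.08], 0]
    - [50, [-0.002, 0.005, 0.1], 0]
    - [50, [-0.002, 0.005, 0.1], 0]

```text
time_s: 22.8
ee_pos: [572.4, 87.5, 116.3]
ee_rot: [0.036, 2.604, -0.074]
ft_force: [-0.7, 0.4, 0.8]
opening: 46.8
grasp_force: 0.0
```

```bash
python3 st.py
```

```text
[ 0.23  0.32 -0.63  2.21  1.22  0.44  0.13] [572.4  87.5 116.3] open 46.8 gf 0.0 z [ 0.51  -0.06  -0.858] y [ 0.04   0.998 -0.046]
1 [-4.2 -3.1 39.2]
0 [ -3.6 -75.   42.7]
-1 [  -3.  -147.    46.2]
```

>>> move_arm:
  plan:
    - [50, [-0.002, -0.002, 0.015], 0]
    - [50, [-0.004, -0.004, 0.03], 0]
    - [50, [-0.004, -0.004, 0.038], 0]
    - [50, [-0.004, -0.004, 0.038], 0]

```text
time_s: 23.2
ee_pos: [595.9, 81.1, 90.6]
ee_rot: [0.036, 2.598, -0.075]
ft_force: [-0.2, -0.4, 0.5]
opening: 47.0
grasp_force: 0.0
```

```bash
python3 st.py
```

```text
[ 0.19  0.4  -0.57  2.18  1.37  0.43  0.02] [595.9  81.1  90.6] open 47.0 gf 0.0 z [ 0.515 -0.061 -0.855] y [ 0.041  0.998 -0.046]
1 [2.9 1.1 4.7]
0 [  3.4 -70.8   8.3]
-1 [   4.  -142.7   11.8]
```

>>> move_arm:
  plan:
    - [50, [0.002, 0, 0.016], 0]
    - [50, [0.003, 0, 0.016], 0]
    - [20, [0.003, 0, 0.016], 0]
    - [5, [0.003, 0, 0.016], 0]
    - [5, [0.003, 0, 0.016], 0]
    - [5, [0.003, 0, 0.016], 0]
  force: 15

```text
time_s: 23.8
ee_pos: [602.4, 80.1, 76.5]
ee_rot: [0.037, 2.596, -0.075]
ft_force: [-4.1, -0.2, 6.3]
opening: 23.5
grasp_force: 15.0
```

>>> move_arm:
  plan:
    - [5, [0, 0, -0.01], 0]
    - [5, [0, 0, -0.025], 0]
    - [5, [0, 0, -0.05], 0]
    - [5, [0, 0, -0.08], 0]
    - [5, [0, 0, -0.11], 0]
    - [5, [0, 0, -0.14], 0]
    - [5, [0, 0, -0.16], 0]
    - [5, [0, 0, -0.16], 0]

```text
time_s: 24.6
ee_pos: [519.7, 89.8, 214.9]
ee_rot: [0.036, 2.593, -0.076]
ft_force: [0.4, -0.1, -2.1]
opening: 23.4
grasp_force: 15.0
```

```bash
python3 st.py "[376,-305,200]"
```

```text
[ 0.42  0.01 -0.81  2.23  0.6   0.48  0.68] [519.7  89.8 214.9] open 23.4 gf 14.968602955341339 z [ 0.52  -0.062 -0.852] y [ 0.041  0.998 -0.047]
1 [  2.6   1.5 150.7]
0 [  3.2 -70.4 154.4]
-1 [   3.8 -142.3  158. ]
to [ 376. -305.  200.] [ 126.3 -399.2  -37.6]
```

>>> move_arm:
  plan:
    - [5, [0.006, -0.02, -0.002], 0]
    - [5, [0.017, -0.053, -0.005], 0]
    - [5, [0.028, -0.09, -0.008], 0]
    - [5, [0.039, -0.125, -0.012], 0]
    - [5, [0.051, -0.16, -0.015], 0]
    - [5, [0.062, -0.196, -0.018], 0]
    - [5, [0.073, -0.232, -0.022], 0]
    - [5, [0.085, -0.267, -0.025], 0]
    - [5, [0.096, -0.303, -0.028], 0]
    - [5, [0.107, -0.338, -0.032], 0]
    - [5, [0.118, -0.374, -0.035], 0]
    - [5, [0.126, -0.398, -0.038], 0]
    - [5, [0.126, -0.398, -0.038], 0]

```text
time_s: 25.9
ee_pos: [385.1, -282.4, 200.8]
ee_rot: [0.038, 2.596, -0.079]
ft_force: [-0.1, 0.4, -0.4]
opening: 23.6
grasp_force: 15.0
```

```bash
python3 st.py "[376,-302,52]"
```

```text
[ 0.02 -0.1   0.75  2.34 -0.57  0.5   2.78] [ 385.1 -282.4  200.8] open 23.6 gf 14.971077293157578 z [ 0.517 -0.064 -0.854] y [ 0.043  0.998 -0.049]
1 [-115.9  378.4  184.4]
0 [-115.4  306.5  188.2]
-1 [-114.9  234.6  192. ]
to [ 376. -302.   52.] [ 84.7 -12.6 123.5]
```

>>> move_arm:
  plan:
    - [5, [0.005, -0.004, 0.007], -0.05]
    - [5, [0.014, -0.008, 0.02], -0.1]
    - [5, [0.027, -0.011, 0.04], -0.1]
    - [5, [0.041, -0.012, 0.06], -0.1]
    - [5, [0.048, -0.013, 0.07], -0.1]
    - [5, [0.048, -0.013, 0.07], -0.1]

```text
time_s: 26.5
ee_pos: [364.6, -270.1, 155.3]
ee_rot: [-0.083, 2.607, -0.143]
ft_force: [-0.4, -0.8, -1.8]
opening: 23.5
grasp_force: 15.0
```

```bash
python3 st.py "[376,-302,52]"
```

```text
[-0.5  -0.16  1.25  2.45 -0.46  0.33  2.82] [ 364.6 -270.1  155.3] open 23.5 gf 14.999610185623169 z [ 0.507 -0.086 -0.857] y [-0.032  0.993 -0.118]
1 [-194.5  350.4  147.4]
0 [-186.9  279.   152.8]
-1 [-179.3  207.6  158.2]
to [ 376. -302.   52.] [ 44.7 -19.9  97.1]
```

>>> move_arm:
  plan:
    - [5, [0, -0.005, 0], 0.08]
    - [5, [0, -0.01, 0], 0.16]
    - [5, [0, -0.015, 0], 0.25]
    - [5, [0.004, -0.02, 0.014], 0.25]
    - [5, [0.008, -0.025, 0.028], 0.25]
    - [5, [0.011, -0.028, 0.039], 0.25]
    - [5, [0.011, -0.028, 0.039], 0.25]

```text
time_s: 27.2
ee_pos: [365.7, -283.1, 151.8]
ee_rot: [0.254, 2.6, -0.075]
ft_force: [0.0, 0.3, -1.2]
opening: 23.6
grasp_force: 15.0
```

```bash
python3 st.py "[376,-302,52]"
```

```text
[-0.45 -0.06  1.25  2.43 -0.72  0.37  2.82] [ 365.7 -283.1  151.8] open 23.6 gf 14.999771118164062 z [ 0.496 -0.102 -0.862] y [ 0.194  0.981 -0.005]
1 [-100.5  403.2  134.4]
0 [-111.1  332.2  141. ]
-1 [-121.6  261.3  147.6]
to [ 376. -302.   52.] [ 38.8 -16.1  93.1]
```

>>> move_arm:
  plan:
    - [5, [-0.01, 0.02, -0.01], 0]
    - [5, [-0.025, 0.05, -0.02], 0]
    - [5, [-0.04, 0.085, -0.03], 0]
    - [5, [-0.055, 0.12, -0.035], 0]
    - [5, [-0.07, 0.155, -0.04], 0]
    - [5, [-0.082, 0.185, -0.045], 0]
    - [5, [-0.092, 0.207, -0.049], 0]
    - [5, [-0.092, 0.207, -0.049], 0]

```text
time_s: 28.0
ee_pos: [461.1, -88.1, 241.9]
ee_rot: [0.251, 2.597, -0.076]
ft_force: [-0.6, -1.2, -0.9]
opening: 23.3
grasp_force: 15.0
```

```bash
python3 st.py "[330,-70,200]"
```

```text
[ 0.04 -0.2   0.03  2.34  0.16  0.48  1.33] [461.1 -88.1 241.9] open 23.3 gf 14.999782741069794 z [ 0.499 -0.103 -0.86 ] y [ 0.193  0.981 -0.005]
1 [ -6.1 193.7 184.8]
0 [-16.5 122.8 191.4]
-1 [-27.   51.8 198. ]
to [330. -70. 200.] [135.   -7.3 -31.2]
```

>>> move_arm:
  plan:
    - [5, [0.03, -0.002, -0.006], 0]
    - [5, [0.06, -0.003, -0.012], 0]
    - [5, [0.09, -0.005, -0.02], 0]
    - [5, [0.12, -0.007, -0.028], 0]

```text
time_s: 28.4
ee_pos: [360.2, -75.7, 202.3]
ee_rot: [0.248, 2.603, -0.071]
ft_force: [0.9, 1.0, -0.1]
opening: 24.0
grasp_force: 15.0
```

```bash
python3 st.py
```

```text
[ 0.19 -0.39 -0.1   2.55  0.04  0.45  1.44] [360.2 -75.7 202.3] open 24.0 gf 15.000123381614685 z [ 0.495 -0.098 -0.863] y [ 0.189  0.982 -0.003]
1 [-115.1  199.8  202.4]
0 [-125.4  128.8  208.7]
-1 [-135.8   57.8  215. ]
```

>>> move_arm:
  plan:
    - [5, [0.04, 0, -0.01], 0]

```text
time_s: 28.5
ee_pos: [352.6, -75.1, 195.2]
ee_rot: [0.25, 2.615, -0.07]
ft_force: [0.4, 0.7, -1.5]
opening: 23.5
grasp_force: 15.0
```

>>> move_arm:
  plan:
    - [5, [0.04, 0, -0.01], 0]

```text
time_s: 28.6
ee_pos: [343.1, -74.9, 187.2]
ee_rot: [0.253, 2.641, -0.066]
ft_force: [-12.9, 1.7, -13.7]
opening: 23.7
grasp_force: 15.0
```

```bash
python3 st.py
```

```text
[ 0.45 -0.39 -0.29  2.57 -0.2   0.46  1.69] [343.1 -74.9 187.2] open 23.7 gf 14.999470710754395 z [ 0.462 -0.091 -0.882] y [ 0.191  0.982 -0.002]
1 [-144.6  202.4  192.6]
0 [-155.3  131.4  198.4]
-1 [-165.9   60.4  204.3]
```

>>> move_arm:
  plan:
    - [5, [-0.01, 0, -0.005], 0]
    - [5, [-0.01, 0, -0.005], 0]

```text
time_s: 28.8
ee_pos: [351.4, -77.4, 198.5]
ee_rot: [0.257, 2.637, -0.068]
ft_force: [0.4, 0.8, -1.4]
opening: 23.4
grasp_force: 15.0
```

```bash
python3 st.py; python3 - <<'E'
from station import arm
from h import *
w=arm.grab_frame("wrist")["frame"];a=arm.grab_frame("side")["frame"]
c=np.zeros((420,800,3),np.uint8);c[:300,:400]=cv2.resize(w,(400,300));c[:420,400:]=a[:420,0:400]
cv2.imwrite("pics/w7.png",c[:,:,::-1])
E
```

```text
[ 0.44 -0.39 -0.28  2.54 -0.18  0.48  1.68] [351.4 -77.4 198.5] open 23.4 gf 14.999780505895615 z [ 0.464 -0.094 -0.881] y [ 0.194  0.981 -0.002]
1 [-130.5  204.   198.6]
0 [-141.3  133.   204.6]
-1 [-152.2   62.1  210.6]
```

View pics/w7.png

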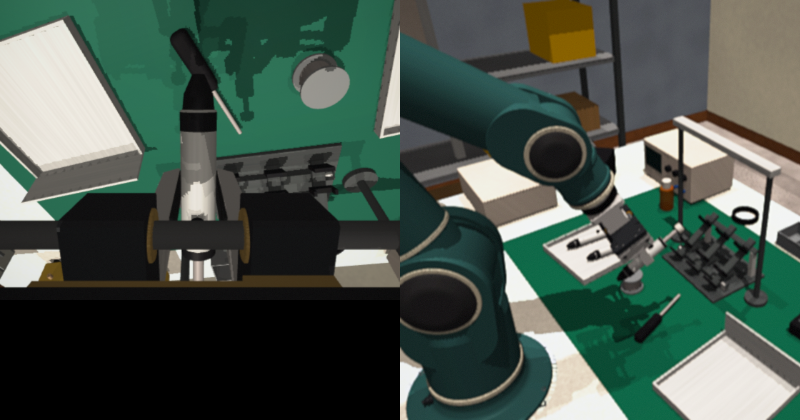

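The pump is still firmly held and its plunger is out. I'll go on untilting the tool with gentler pushes, downward near the base.

>>> move_arm:
  plan:
    - [5, [0.01, 0, 0.018], 0]
    - [5, [0.02, 0, 0.036], 0]
    - [5, [0.03, 0, 0.054], 0]

```text
time_s: 29.2
ee_pos: [351.0, -73.8, 171.2]
ee_rot: [0.247, 2.648, -0.066]
ft_force: [-0.3, 0.1, -1.3]
opening: 23.8
grasp_force: 15.0
```

>>> move_arm:
  plan:
    - [5, [0.02, 0, 0.015], 0]
    - [5, [0.04, 0, 0.02], 0]

```text
time_s: 29.4
ee_pos: [350.8, -74.7, 158.9]
ee_rot: [0.248, 2.665, -0.066]
ft_force: [0.3, 0.9, -0.6]
opening: 23.3
grasp_force: 15.0
```

```bash
python3 st.py
```

```text
[ 1.11 -0.38 -0.83  2.57 -0.73  0.46  2.24] [350.8 -74.7 158.9] open 23.3 gf 14.9999038875103 z [ 0.442 -0.088 -0.893] y [ 0.185  0.983 -0.005]
1 [-156.3  199.8  160.5]
0 [-166.6  128.8  166.1]
-1 [-177.    57.7  171.8]
```

```bash
cat > kin.py <<'E'
import numpy as np, itertools
from scipy.spatial.transform import Rotation as Ro
from scipy.optimize import least_squares
Z=lambda a:Ro.from_euler('z',a).as_matrix(); Yr=lambda a:Ro.from_euler('y',a).as_matrix()
def fk(q,p,s):
    L=p[:4]*1000;c=p[4];e=p[5]*1000;R=Z(s[0]*q[0]+p[6]);t=np.array([0,0,L[0]])
    R=R@Yr(q[1])@Z(s[1]*q[2]);t=t+R@[e,0,L[1]]
    R=R@Yr(q[3])@Z(s[2]*q[4]);t=t+R@[-e,0,L[2]]
    R=R@Yr(q[5])@Z(s[3]*q[6]+c);t=t+R@[0,0,L[3]]
    return t,R
D=[([-1.332,.418,-.01,1.614,.005,1.111,-.053],[172.5,600.3,204.8],[-.438,-3.111,.002]),
([-.827,-.071,.706,1.749,.046,1.447,1.416],[451,7.4,397.3],[.041,3.141,.001]),
([-.336,-.007,.244,.983,.005,2.003,1.455],[444.4,8.5,724.3],[.039,2.981,.021]),
([-.214,.168,.293,.51,-.117,2.003,1.529],[526.1,-7.1,854.5],[.041,2.675,.051]),
([-.245,-.211,.137,2.361,.149,.4,1.316],[479,4.4,244.6],[.042,2.549,.052]),
([.17,.35,-.33,2.23,1.47,.2,.03],[593.4,8.9,86],[.029,2.583,-.032]),
([-.03,.61,-.9,2.42,1.76,.86,-.8],[424.6,219.2,12.1],[.027,2.584,-.028]),
([-.06,.07,-1.25,2.26,.79,.93,-.27],[297.9,311.7,197.4],[.035,2.591,-.071]),
([-.45,-.06,1.25,2.43,-.72,.37,2.82],[365.7,-283.1,151.8],[.254,2.6,-.075]),
([1.11,-.38,-.83,2.57,-.73,.46,2.24],[350.8,-74.7,158.9],[.248,2.665,-.066])]
def fit():
    best=None
    for s in itertools.product((1,-1),repeat=4):
        for c0 in(0,np.pi/2,np.pi,-np.pi/2):
            def f(p):
                r=[]
                for q,t,v in D:
                    a,R=fk(q,p,s);r+=list((a-t)/1000)+list(.3*(R-Ro.from_rotvec(v).as_matrix()).ravel())
                return np.array(r)
            o=least_squares(f,[.36,.42,.4,.35,c0,0,0])
            if best is None or o.cost<best[0].cost: best=(o,s,f)
    return best
if __name__=="__main__":
    o,s,f=fit();print(o.cost,s,o.x.round(4));r=f(o.x).reshape(len(D),12);print((r[:,:3]*1000).round(0).tolist(),abs(r[:,3:]).max().round(3))
    np.savez("kin.npz",p=o.x,s=s)
E
python3 kin.py
```

```text
0.0007674765001771922 (-1, -1, -1, -1) [ 2.9070e-01  5.0140e-01  4.7220e-01  3.3400e-01  1.5264e+00 -7.0000e-04
 -5.0600e-02]
[[1.0, -0.0, -0.0], [-10.0, 4.0, 0.0], [-3.0, 8.0, 2.0], [0.0, 4.0, 1.0], [-3.0, 6.0, -0.0], [3.0, 1.0, -0.0], [-1.0, 2.0, 4.0], [-0.0, 8.0, 0.0], [-6.0, 7.0, 0.0], [14.0, 3.0, -7.0]] 0.009
```

```bash
cat > ik.py <<'E'
from kin import *
k=np.load("kin.npz");P,S=k["p"],k["s"]
lo=np.array([-2.81,-.39,-1.27,.06,-1.19,.19,-2.82])+.03;hi=np.array([2.81,2.02,1.25,2.57,4.33,2,2.82])-.03
from station import arm
R0=Ro.from_rotvec(arm.state()["ee_rot"]).as_matrix()
rng=np.random.default_rng(0)
def orient(t,turn): # reduce tilt of present tool to t about its horizontal tilt axis, then turn
    z=R0[:,2];ax=np.cross(z,[0,0,-1]);a=np.arcsin(np.linalg.norm(ax));ax/=np.linalg.norm(ax)
    return Ro.from_rotvec(ax*(a-t)).as_matrix()@R0@Z(turn)
def ik(T,R,n=25):
    g=[]
    for _ in range(n):
        o=least_squares(lambda q:np.r_[(fk(q,P,S)[0]-T)/300,(fk(q,P,S)[1]-R).ravel()],rng.uniform(lo,hi),bounds=(lo,hi),max_nfev=60)
        if o.cost<1e-6:g.append(o.x)
    return g
if __name__=="__main__":
  for t in(.46,.3,.15):
    for turn in(-.2,.0,.3):
      for z in(12,150):
        g=ik(np.array([376,-302,z]),orient(t,turn))
        print(t,turn,z,len(g),[x.round(2).tolist() for x in g[:2]])
E
python3 ik.py
```

```text
0.46 -0.2 12 9 [[1.84, 0.87, -1.24, 2.39, 1.65, 0.49, 0.95], [1.68, 0.65, -1.01, 2.39, 1.61, 0.23, 0.91]]
0.46 -0.2 150 9 [[1.98, 0.18, -1.24, 2.31, -0.25, 0.4, 2.58], [1.68, 0.1, -0.9, 2.31, -0.47, 0.44, 2.79]]
0.46 0.0 12 12 [[1.68, 0.65, -1.01, 2.39, 1.61, 0.23, 0.71], [1.79, 0.78, -1.16, 2.39, 1.63, 0.39, 0.74]]
0.46 0.0 150 14 [[1.86, 0.13, -1.09, 2.31, -0.38, 0.42, 2.5], [1.98, 0.18, -1.24, 2.31, -0.25, 0.4, 2.38]]
0.46 0.3 12 5 [[1.68, 0.64, -1.0, 2.39, 1.6, 0.23, 0.41], [1.68, 0.64, -1.0, 2.39, 1.6, 0.23, 0.41]]
0.46 0.3 150 14 [[0.09, 0.09, 0.76, 2.31, -0.75, 0.52, 2.55], [1.98, 0.18, -1.24, 2.31, -0.25, 0.4, 2.08]]
0.3 -0.2 12 14 [[1.73, 0.83, -1.23, 2.3, 1.32, 0.62, 1.17], [1.73, 0.83, -1.24, 2.3, 1.32, 0.63, 1.17]]
0.3 -0.2 150 12 [[0.4, 0.11, 0.37, 2.21, -0.37, 0.61, 2.63], [1.85, 0.26, -1.23, 2.21, 0.18, 0.58, 2.11]]
0.3 0.0 12 11 [[1.56, 0.6, -0.96, 2.3, 1.02, 0.37, 1.19], [0.96, 0.4, -0.25, 2.3, -0.33, 0.22, 2.45]]
0.3 0.0 150 15 [[0.39, 0.11, 0.37, 2.21, -0.37, 0.61, 2.43], [1.8, 0.23, -1.17, 2.21, 0.12, 0.58, 1.97]]
0.3 0.3 12 17 [[1.57, 0.61, -0.98, 2.3, 1.04, 0.38, 0.88], [1.65, 0.7, -1.1, 2.3, 1.18, 0.48, 0.77]]
0.3 0.3 150 16 [[1.6, 0.16, -0.93, 2.21, -0.05, 0.57, 1.83], [1.84, 0.26, -1.22, 2.21, 0.17, 0.58, 1.62]]
0.15 -0.2 12 15 [[0.45, 0.43, 0.26, 2.2, -0.44, 0.44, 2.67], [1.19, 0.48, -0.59, 2.2, 0.46, 0.44, 1.85]]
0.15 -0.2 150 12 [[1.73, 0.38, -1.23, 2.11, 0.42, 0.8, 1.85], [-0.11, 0.24, 0.88, 2.11, -0.38, 0.79, 2.6]]
0.15 0.0 12 16 [[1.02, 0.44, -0.39, 2.2, 0.23, 0.41, 1.86], [1.02, 0.44, -0.4, 2.2, 0.23, 0.41, 1.85]]
0.15 0.0 150 15 [[1.73, 0.38, -1.24, 2.11, 0.42, 0.8, 1.65], [-0.0, 0.21, 0.75, 2.11, -0.33, 0.77, 2.35]]
0.15 0.3 12 14 [[1.32, 0.53, -0.76, 2.2, 0.65, 0.49, 1.18], [1.46, 0.62, -0.95, 2.2, 0.86, 0.57, 1.0]]
0.15 0.3 150 17 [[1.61, 0.29, -1.06, 2.11, 0.28, 0.76, 1.49], [0.49, 0.16, 0.2, 2.11, -0.16, 0.75, 1.89]]
```

>>> move_arm:
  plan:
    - [5, [-0.006, -0.025, 0.004], 0.02]
    - [5, [-0.013, -0.052, 0.009], 0.05]
    - [5, [-0.02, -0.08, 0.014], 0.08]
    - [5, [-0.027, -0.108, 0.019], 0.11]
    - [5, [-0.034, -0.136, 0.024], 0.14]
    - [5, [-0.041, -0.164, 0.029], 0.17]
    - [5, [-0.048, -0.192, 0.034], 0.2]
    - [5, [-0.055, -0.218, 0.039], 0.2]
    - [5, [-0.055, -0.218, 0.039], 0.2]
    - [5, [-0.055, -0.218, 0.039], 0.2]

```text
time_s: 30.4
ee_pos: [375.3, -301.4, 149.4]
ee_rot: [0.514, 2.626, -0.002]
ft_force: [1.0, 0.5, -2.3]
opening: 23.4
grasp_force: 15.0
```

```bash
python3 st.py "[376,-302,70]"
```

```text
[ 1.32  0.09 -0.55  2.31 -0.53  0.41  2.41] [ 375.3 -301.4  149.4] open 23.4 gf 14.999780505895615 z [ 0.441 -0.087 -0.893] y [0.357 0.93  0.085]
1 [-16.5 429.9 121.2]
0 [-40.9 362.4 126.8]
-1 [-65.2 294.8 132.4]
to [ 376. -302.   70.] [34.2 -7.1 71.3]
```

>>> move_arm:
  plan:
    - [5, [0.008, -0.002, 0.018], 0]
    - [5, [0.017, -0.004, 0.036], 0]
    - [5, [0.026, -0.005, 0.054], 0]
    - [5, [0.034, -0.007, 0.071], 0]
    - [5, [0.034, -0.007, 0.071], 0]

```text
time_s: 30.9
ee_pos: [375.3, -300.1, 69.1]
ee_rot: [0.513, 2.628, 0.003]
ft_force: [0.1, 0.7, -1.1]
opening: 23.5
grasp_force: 15.0
```

```bash
python3 st.py "[376,-302,46]"
```

```text
[ 1.23  0.28 -0.48  2.37 -0.74  0.19  2.68] [ 375.3 -300.1   69.1] open 23.5 gf 14.999872595071793 z [ 0.439 -0.084 -0.894] y [0.356 0.93  0.087]
1 [-52.6 435.4  50.5]
0 [-77.  367.8  55.9]
-1 [-101.4  300.3   61.2]
to [ 376. -302.   46.] [ 8.9 -3.6 21.1]
```

>>> move_arm:
  plan:
    - [5, [0.004, -0.001, 0.01], 0]
    - [5, [0.008, -0.003, 0.02], 0]
    - [5, [0.008, -0.003, 0.02], 0]

```text
time_s: 31.2
ee_pos: [378.0, -306.9, 57.1]
ee_rot: [0.51, 2.635, 0.004]
ft_force: [0.5, 0.9, -0.9]
opening: 23.5
grasp_force: 15.0
```

```bash
python3 st.py "[376,-302,36]"
```

```text
[ 1.13  0.31 -0.38  2.35 -0.87  0.19  2.82] [ 378.  -306.9   57.1] open 23.5 gf 15.000095218420029 z [ 0.434 -0.081 -0.897] y [0.354 0.931 0.087]
1 [-54.6 441.7  37.9]
0 [-78.8 374.   43. ]
-1 [-103.1  306.4   48.2]
to [ 376. -302.   36.] [12.6  2.  17.6]
```

>>> move_arm:
  plan:
    - [5, [0.004, 0.001, 0.006], 0.05]
    - [5, [0.008, 0.002, 0.012], 0.1]
    - [5, [0.012, 0.002, 0.018], 0.1]

```text
time_s: 31.5
ee_pos: [377.0, -305.0, 44.9]
ee_rot: [0.647, 2.618, 0.046]
ft_force: [0.1, -0.1, -1.4]
opening: 23.8
grasp_force: 15.0
```

>>> move_arm:
  plan:
    - [5, [0.008, 0, 0.015], 0]
    - [5, [0.01, 0, 0.02], 0]

```text
time_s: 31.7
ee_pos: [379.0, -306.2, 33.3]
ee_rot: [0.65, 2.633, 0.06]
ft_force: [2.7, -0.6, 0.6]
opening: 23.3
grasp_force: 15.0
```

```bash
python3 st.py "[376,-302,36]"
```

```text
[ 1.05  0.36 -0.29  2.34 -0.98  0.19  2.82] [ 379.  -306.2   33.3] open 23.3 gf 15.000080913305283 z [ 0.414 -0.058 -0.909] y [0.435 0.889 0.141]
1 [-17.7 446.9  20. ]
0 [-49.1 382.2  23.6]
-1 [-80.5 317.4  27.1]
to [ 376. -302.   36.] [ 3.3  2.8 -4. ]
```

>>> move_arm:
  plan:
    - [5, [0.003, 0, 0.006], 0]
    - [5, [0.006, 0, 0.012], 0]
    - [5, [0.008, 0, 0.016], 0]
  force: 5

```text
time_s: 32.0
ee_pos: [380.2, -306.5, 24.4]
ee_rot: [0.655, 2.644, 0.072]
ft_force: [-0.3, -0.4, -0.7]
opening: 24.0
grasp_force: 5.0
```

```bash
python3 st.py "[376,-302,13]"
```

```text
[ 1.03  0.39 -0.27  2.33 -0.98  0.19  2.82] [ 380.2 -306.5   24.4] open 24.0 gf 5.000071004033089 z [ 0.405 -0.048 -0.913] y [0.436 0.888 0.146]
1 [-18.9 447.8  13.1]
0 [-50.5 383.2  15.9]
-1 [-82.2 318.6  18.7]
to [ 376. -302.   13.] [9.8 0.5 8.4]
```

>>> move_arm:
  plan:
    - [5, [0.003, 0, 0.004], 0]
    - [5, [0.006, 0, 0.009], 0]
    - [5, [0.009, 0, 0.013], 0]
    - [5, [0.009, 0, 0.013], 0]

```text
time_s: 32.4
ee_pos: [379.3, -305.9, 16.9]
ee_rot: [0.657, 2.655, 0.082]
ft_force: [0.2, 0.3, -0.5]
opening: 23.7
grasp_force: 5.0
```

```bash
python3 st.py "[376,-302,12]"
```

```text
[ 1.03  0.4  -0.27  2.32 -0.97  0.19  2.82] [ 379.3 -305.9   16.9] open 23.7 gf 4.9994368851184845 z [ 0.396 -0.039 -0.917] y [0.436 0.888 0.15 ]
1 [-22.1 448.8   8.1]
0 [-53.9 384.2  10.3]
-1 [-85.7 319.6  12.5]
to [ 376. -302.   12.] [6.3 1.3 3. ]
```

>>> move_arm:
  plan:
    - [5, [0.003, 0, 0.005], 0]
    - [5, [0.006, 0, 0.01], 0]
    - [5, [0.006, 0, 0.01], 0]

```text
time_s: 32.7
ee_pos: [379.4, -305.9, 11.1]
ee_rot: [0.659, 2.663, 0.089]
ft_force: [-0.2, -0.4, -2.5]
opening: 23.9
grasp_force: 5.0
```

```bash
python3 st.py "[376,-302,12]"
```

```text
[ 1.02  0.42 -0.26  2.32 -0.97  0.19  2.82] [ 379.4 -305.9   11.1] open 23.9 gf 4.9989426881074905 z [ 0.39  -0.033 -0.92 ] y [0.435 0.887 0.153]
1 [-23.8 449.6   3.8]
0 [-55.7 385.1   5.6]
-1 [-87.5 320.5   7.3]
to [ 376. -302.   12.] [ 4.3  2.1 -2.3]
```

>>> move_arm:
  plan:
    - [27, [0, 0, 0], 0]
    - [30, [0, 0, 0], 0]
    - [40, [0, 0, 0], 0]
    - [50, [0, 0, 0], 0]
    - [50, [0, 0, -0.001], 0]
    - [50, [0, 0, -0.02], 0]
    - [50, [0, 0, -0.045], 0]
    - [50, [0, 0, -0.08], 0]
    - [50, [0, 0, -0.12], 0]
    - [50, [0, 0, -0.16], 0]
    - [50, [0, 0, -0.2], 0]
    - [50, [0, 0, -0.2], 0]

```text
time_s: 33.9
ee_pos: [301.1, -300.9, 199.9]
ee_rot: [0.658, 2.657, 0.082]
ft_force: [0.1, 0.1, -0.7]
opening: 46.9
grasp_force: 0.0
```

```bash
python3 st.py; python3 - <<'E'
from station import arm
from h import *
# backed tray: find dark pump parts (nozzle, ring, button) and shadow-free barrel in top view
d=arm.grab_frame("top");np.savez("top9.npz",**d);f=d["frame"];hsv=cv2.cvtColor(f,cv2.COLOR_RGB2HSV)
old=dict(np.load("top0.npz"))["frame"]
c,sn=np.cos(.085),np.sin(.085)
def rep(n,mask,z,cen,yaw):
    for k in cv2.findContours(mask.astype(np.uint8),0,1)[0]:
        a=cv2.contourArea(k)
        if a<6: continue
        r=cv2.minAreaRect(k);p=onz(d,r[0],z)[:2]-cen;q=np.array([[np.cos(yaw),np.sin(yaw)],[-np.sin(yaw),np.cos(yaw)]])@p
        pts=np.array([onz(d,b,z)[:2] for b in cv2.boxPoints(r)]);e=[round(float(np.linalg.norm(pts[i]-pts[i-1]))) for i in(1,2)]
        if np.all(abs(q)<100):print(n,"area",a,"px",np.round(r[0]),"tray xy",q.round(),"size",e)
V=hsv[...,2].astype(int);dif=abs(f.astype(int)-old.astype(int)).sum(2)>60
for n,cen,yaw in(("backed",np.array([379,-301]),.085),("plain",np.array([392,256]),.13)):
    rep(n+" dark",V<80,16,cen,yaw);rep(n+" diff",dif,16,cen,yaw)
E
```

```text
[ 0.87 -0.09  0.08  2.3  -0.47  0.7   2.35] [ 301.1 -300.9  199.9] open 46.9 gf 0.0 z [ 0.394 -0.039 -0.918] y [0.436 0.887 0.15 ]
1 [-20.5 451.1 207. ]
0 [-52.3 386.5 209.1]
-1 [-84.  321.9 211.3]
backed dark area 96.0 px [409. 287.] tray xy [-9.  3.] size [133, 24]
backed dark area 2698.0 px [379. 301.] tray xy [-46.  94.] size [449, 231]
plain dark area 54.5 px [203. 290.] tray xy [-41.  48.] size [23, 31]
plain dark area 55.5 px [229. 283.] tray xy [-31. -30.] size [33, 24]
plain dark area 7.0 px [206. 254.] tray xy [59. 33.] size [20, 3]
plain dark area 10.5 px [232. 248.] tray xy [ 70. -46.] size [23, 6]
plain diff area 387.5 px [204. 272.] tray xy [ 8. 41.] size [137, 29]
plain diff area 367.0 px [231. 266.] tray xy [ 18. -40.] size [134, 29]
```

>>> move_arm:
  plan:
    - [50, [0.002, 0.03, -0.03], 0]
    - [50, [0.004, 0.065, -0.05], 0]
    - [50, [0.006, 0.1, -0.065], 0]
    - [50, [0.008, 0.14, -0.075], 0]
    - [50, [0.01, 0.18, -0.085], 0]
    - [50, [0.012, 0.215, -0.09], 0]
    - [50, [0.014, 0.248, -0.095], 0]
    - [50, [0.014, 0.248, -0.095], 0]

```text
time_s: 34.75
ee_pos: [370.3, -92.7, 300.7]
ee_rot: [0.66, 2.681, 0.094]
ft_force: [0.2, -0.4, -0.2]
opening: 47.2
grasp_force: 0.0
```

```bash
python3 - <<'E'
from station import arm
from h import *
T=dict(np.load("top0.npz"));cen=np.array([379,-301]);yaw=.085
Q=np.array([[np.cos(yaw),np.sin(yaw)],[-np.sin(yaw),np.cos(yaw)]])
d=arm.grab_frame("top");f=d["frame"].astype(int);o=T["frame"].astype(int)
V=f.max(2)
sub=V[242:326,364:450];print("tray V pct",np.percentile(sub,[5,25,50,75]))
s0=dict(np.load("side0.npz"));s=arm.grab_frame("side")
ds=abs(s["frame"].astype(int)-s0["frame"].astype(int)).sum(2)
for nm,im,old,dd in(("top",f,o,d),("side",s["frame"].astype(int),s0["frame"].astype(int),s)):
    for thr,lab in((40,"dark<"),):
        for tag,m in(("dark",(im.max(2)<55)),("diff",abs(im-old).sum(2)>70)):
            m=cv2.morphologyEx(m.astype(np.uint8),cv2.MORPH_CLOSE,np.ones((3,3)))
            for k in cv2.findContours(m,0,1)[0]:
                if cv2.contourArea(k)<6: continue
                r=cv2.minAreaRect(k);q=Q@(onz(dd,r[0],16)[:2]-cen)
                if np.all(abs(q)<98):
                    pts=[(Q@(onz(dd,b,16)[:2]-cen)).round().tolist() for b in cv2.boxPoints(r)]
                    print(nm,tag,cv2.contourArea(k),np.round(r[0]),"tray",q.round(),pts)
E
```

```text
tray V pct [ 52. 105. 180. 187.]
top dark 58.0 [402. 301.] tray [-49.  27.] [[-57.0, 45.0], [-29.0, 28.0], [-41.0, 8.0], [-68.0, 25.0]]
top diff 363.5 [411. 281.] tray [ 8. -5.] [[-55.0, 53.0], [90.0, -35.0], [73.0, -64.0], [-72.0, 24.0]]
side dark 110.0 [300. 390.] tray [-49.  24.] [[-52.0, 44.0], [-28.0, 22.0], [-45.0, 5.0], [-69.0, 26.0]]
side diff 871.0 [332. 387.] tray [  3. -12.] [[-58.0, 49.0], [92.0, -43.0], [64.0, -72.0], [-80.0, 18.0]]
```

```bash
python3 -c "
from station import arm
print(arm.hand_in())"
```

```text
the job is handed in; nothing more can be done
None
```

I handed the job in at about 35 s of the 72 s allowed. The two pushed-in pumps (middle and −y places) lie in the plain tray and the pulled-out one (+y place) in the backed tray. I confirmed the plain tray in the pictures; in the backed tray, pixel measurements from two views show the pump flat with its plunger still out. The hand-in returned no verdict.

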